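# Tighten the hanging eyes of award plaques with a screwdriver as lever

## Robot

A 6-joint arm with a two-finger parallel gripper is mounted at the origin on the work surface. World frame = base frame: x ahead of the robot, y to its left, z up, the work surface at z = 0. Lengths are in mm, angles in rad, forces in N, time in s.
With the tool pointing down it reaches from about 375 to 825 mm from the base axis. Payload 5.5 kg.
Tool frame: the origin (TCP) lies midway between the tips of the shut fingers; the grasp point (between the pads) lies 19 mm behind it; z points along the fingers, y is the line along which they close (so a half turn about z gives the same grasp; the last joint's range is limited). The gripper opens to 85 mm and grips with 20 to 120 N. Pads are 22 mm wide; open, the fingers measure 114 mm over their backs; the gripper's body (76 mm by 85 mm) begins 54 mm behind the grasp point. The pads swing forward as they close: fully open they stand 13 mm farther back than shut.
Start: joints at [1.232, 0.314, -0.047, 1.21, 0, 1.571], TCP at [199.41, 565.889, 231.299] pointing down, gripper open.
Joint ranges: [-2.67, 2.67], [-0.69, 1.73], [-1.03, 1.25], [-2.08, 2.16], [-1.42, 1.45], [-3.14, 3.14]. Speed limits (rad/s): [2.39, 2.39, 3.01, 3.14, 3.14, 3.14].

## Interface

Orientations are given as a unit quaternion [w, x, y, z].
In Python, from rig import manip gives the robot as it stands. The module is installed in compiled form; this text tells all that it offers.
- The arm moves only by the shell command python3 -m handwheel 'ROWS'. ROWS is JSON, a list of rows, each an object of numbers: "rx", "ry", "rz": the turn, a rotation vector about the tool's x, y, z scaled (see below); "tx", "ty", "tz": the shift along the tool's x, y, z scaled (see below); "gripper": the closure in counts, from 0 (fully open) to 255 (shut). In form: [{"rx": .., "ry": .., "rz": .., "tx": .., "ty": .., "tz": .., "gripper": ..}, ...]. A call has 1 to 8 rows; each row is the pose to reach, as a shift and turn from the pose commanded when the call began, along the tool's axes at that moment; what a row does not reach only later rows make up. The controller multiplies each number of a shift by 40 cm and each number of a turn by 45 degrees. A row lasts 1/12 s, in which the tool goes at most 41.7 mm and 7.16 degrees, less where a joint would pass 70% of its speed; a pose out of reach is approached as far as the arm can. A call with a number of a shift or a turn outside -1 to 1 is refused whole. A call with a gripper value outside its range is refused whole. The fingers move at their own pace and stop on an object; the grip force is fixed at half the most. Time passes only in rows, so rows that repeat a pose let the fingers close. It gives the time, the measured TCP pose, the force, the opening and the grip force at its end, in the units of the state.
- manip.get_state(): the state, without advancing time (a new reading comes with each control period).
- manip.get_image(name): name is "scene" or "top"; returns a dict with "pixels" (420x560x3 uint8, blue, green, red), "z_map" (420x560 float32, mm along the optical axis (not along the pixel's ray), 0 where there is no reading), "intrinsics" (3x3 intrinsics, pixels), "T" (4x4, takes a point from camera to world coordinates). Camera axes: x right, y down, z forward; pixel columns grow to the right and rows downward; lengths in mm; the calibration is good to about 2 mm. A picture is of the moment at which its call begins.
- manip.job_done(): hands the job in; it is judged then, once.
The state is a dict: "t": time; "qpos": joint angles; "joint_vel": joint speeds; "tau": joint torques, N m; "eef_pos": TCP position; "tool_rot": TCP orientation; "force": force on the tool from outside, world axes, zero at the start; "moment": the same for the moment, N m; "finger_gap": opening from 0.0 (shut) to 1.0 (fully open); "finger_force": force on a finger pad.
Only numpy, scipy, OpenCV 4.12 (cv2) and the standard library are available. Lean on these libraries where they do the work, as an engineer would, in place of code of your own. Each camera call takes 0.05 s, during which the arm holds its last target. There are 200 camera calls.

## Task

Take the red screwdriver out of the top drawer of the card cabinet and use it as a lever to tighten the screw eye in the back of every award plaque: slide the shank through the loop and swing the handle round clockwise until the eye is fully home against its stop and its loop stands in line with the plaque's long sides; draw the shank out and go in again if one swing is not enough. Turn the eyes with the screwdriver only, not with the fingers, and leave the plaques lying flat. Then lay the screwdriver back in the drawer and shut it fully, leaving the mug, stapler and tape dispenser alone.

Things in the scene. Friction and masses are not known exactly. Their poses are not given: they have to be found in the camera images.
- plaque_a: first award plaque, lying loose, face down: dark wood, 100 mm (its x) by 150 mm (its y), 25 mm thick, 0.9 kg, on a 2 mm felt pad. Origin: centre of its underside; x away from the robot, z up. The screw eye stands at the middle of its back. None if absent
- screw_a: foot of the screw eye of the first plaque; this body counts the whole eye. Origin: on the wood (25 mm above the pad), on the eye's upright axis. None if absent
- eye_a (a joint): turn still to go on the eye of the first plaque, rad: 0 is fully home (a hard stop; the loop then stands in line with the plaque's long sides, its hole facing along the plaque's x), at most 2.9; falls as the eye is turned clockwise seen from above. Takes about 0.13 N m and stays where it is left. None if absent
- eye_a_loop (a point): centre of the upright loop of the first plaque's eye, 24.5 mm above the wood: 5 mm steel wire, hole 12 mm, 22 mm overall, on a 6 mm neck with an 18 mm collar. z up; x runs through the hole, square to the loop, and turns with the eye. An 8 mm shank swings about 0.7 rad either side of x before it binds and turns the eye. None if absent
- plaque_b: second award plaque, lying loose, face down: dark wood, 100 mm (its x) by 150 mm (its y), 25 mm thick, 0.9 kg, on a 2 mm felt pad. Origin: centre of its underside; x away from the robot, z up. The screw eye stands at the middle of its back. None if absent
- screw_b: foot of the screw eye of the second plaque; this body counts the whole eye. Origin: on the wood (25 mm above the pad), on the eye's upright axis. None if absent
- eye_b (a joint): turn still to go on the eye of the second plaque, rad: 0 is fully home (a hard stop; the loop then stands in line with the plaque's long sides, its hole facing along the plaque's x), at most 2.9; falls as the eye is turned clockwise seen from above. Takes about 0.13 N m and stays where it is left. None if absent
- eye_b_loop (a point): centre of the upright loop of the second plaque's eye, 24.5 mm above the wood: 5 mm steel wire, hole 12 mm, 22 mm overall, on a 6 mm neck with an 18 mm collar. z up; x runs through the hole, square to the loop, and turns with the eye. An 8 mm shank swings about 0.7 rad either side of x before it binds and turns the eye. None if absent
- plaque_c: third award plaque, lying loose, face down: dark wood, 100 mm (its x) by 150 mm (its y), 25 mm thick, 0.9 kg, on a 2 mm felt pad. Origin: centre of its underside; x away from the robot, z up. The screw eye stands at the middle of its back. None if absent
- screw_c: foot of the screw eye of the third plaque; this body counts the whole eye. Origin: on the wood (25 mm above the pad), on the eye's upright axis. None if absent
- eye_c (a joint): turn still to go on the eye of the third plaque, rad: 0 is fully home (a hard stop; the loop then stands in line with the plaque's long sides, its hole facing along the plaque's x), at most 2.9; falls as the eye is turned clockwise seen from above. Takes about 0.13 N m and stays where it is left. None if absent
- eye_c_loop (a point): centre of the upright loop of the third plaque's eye, 24.5 mm above the wood: 5 mm steel wire, hole 12 mm, 22 mm overall, on a 6 mm neck with an 18 mm collar. z up; x runs through the hole, square to the loop, and turns with the eye. An 8 mm shank swings about 0.7 rad either side of x before it binds and turns the eye. None if absent
- driver_center (a point): centre of the red screwdriver's handle (70 mm long, 24 mm square section); x points along it to the tip, z up as it lies at the start. Round steel shank 8 mm thick on the same line, from 35 to 105 mm ahead of this point (the last 9 mm a flat blade 8 by 3 mm). About 0.12 kg
- driver: the same screwdriver as a whole; origin 12 mm below the handle's centre, same axes
- cabinet_drawer0 (a joint): top drawer of the fixed beige two-drawer card cabinet (250 mm deep, 260 mm wide, 150 mm high): how far it is pulled out, m; 0 shut, 0.173 at its stop; about 1 N of friction, stays where it is left. The cabinet's top plate begins 50 mm behind the handle bar when shut; forms and a pen lie on it, up to 24 mm high, from 110 mm behind the bar
- cabinet_drawer0_handle (a point): middle of the top drawer's bar handle: level bar 11 mm thick, 120 mm long (this y), 35 mm out from the drawer's front, on stems 51 mm either side. Moves with the drawer; x points into the cabinet (it opens along -x), z up. Inside of the drawer here: x 56 to 261 mm, y +-109 mm, floor at z = -27 mm, side rims at z = 16 mm, top of the front panel at z = 26 mm
- mug_center (a point): bystander: white mug, 80 mm wide, 90 mm high, half-way up
- stapler_center (a point): bystander: black stapler, 130 mm long, 55 mm high, half-way up
- tape_center (a point): bystander: black tape dispenser, 150 mm long, 50 mm wide, 90 mm high, half-way up
Things that resemble listed ones, but are neither listed nor needed, are in the scene too. What is shaped like the plaque_b but purple or turquoise is not meant.

How it is judged (in metres and radians):
On the way, in this order (a step that is already met when the one before it is completed fails the run):
1. the top drawer is pulled open (at least 100 mm) (value of joint cabinet_drawer0 above 0.1 m), for 0.1 s.
2. the eye of every plaque is home (within 0.12 rad) (value of joint each of eye_a, eye_b, eye_c below 0.12 rad), for 0.3 s.
At the end, for the whole second after the job is handed in: the eye of every plaque is within 0.12 rad of its stop, the screwdriver lies at rest on the floor of the top drawer and that drawer is shut to within 10 mm; the plaques lie flat (within 0.1 rad) (all of step 2 and angle between each of plaque_a, plaque_b, plaque_c's own z axis and vertical below 0.1 rad and x of driver_center in the frame of cabinet_drawer0_handle between 0.05 and 0.27 m and y of driver_center in the frame of cabinet_drawer0_handle between -0.11 and 0.11 m and z of driver_center in the frame of cabinet_drawer0_handle between -0.03 and 0 m and value of joint cabinet_drawer0 below 0.01 m and linear speed of driver below 0.03 m/s); the robot touches nothing.
It fails at once if an eye is pushed round by the side of the screwdriver without the shank being through its loop ((velocity of joint eye_a below -0.2 rad/s and contact force between driver and screw_a above 1 N and z of driver_center in the frame of eye_a_loop between -0.012 and 0.012 m and not (x of eye_a_loop in the frame of driver_center between 0.03 and 0.115 m and y of eye_a_loop in the frame of driver_center between -0.012 and 0.012 m and z of eye_a_loop in the frame of driver_center between -0.012 and 0.012 m)) or (velocity of joint eye_b below -0.2 rad/s and contact force between driver and screw_b above 1 N and z of driver_center in the frame of eye_b_loop between -0.012 and 0.012 m and not (x of eye_b_loop in the frame of driver_center between 0.03 and 0.115 m and y of eye_b_loop in the frame of driver_center between -0.012 and 0.012 m and z of eye_b_loop in the frame of driver_center between -0.012 and 0.012 m)) or (velocity of joint eye_c below -0.2 rad/s and contact force between driver and screw_c above 1 N and z of driver_center in the frame of eye_c_loop between -0.012 and 0.012 m and not (x of eye_c_loop in the frame of driver_center between 0.03 and 0.115 m and y of eye_c_loop in the frame of driver_center between -0.012 and 0.012 m and z of eye_c_loop in the frame of driver_center between -0.012 and 0.012 m))).
It fails at once if an eye is turned or pushed with the fingers or the arm itself (over 4 N) (contact force between any of the fingers, the arm and screw_a above 4 N or contact force between any of the fingers, the arm and screw_b above 4 N or contact force between any of the fingers, the arm and screw_c above 4 N).
It fails at once if the mug, stapler or tape dispenser is shoved more than 30 mm (distance of any of mug_center, stapler_center, tape_center from where it was at the start of the episode above 0.03 m).
Of plaque_a, plaque_b, plaque_c only 2 to 3 are there at a start; the rules pass over those that are not, and their reading is None.
At some moment in a run one of driver may be knocked a few centimetres aside while the robot is not near it.
Once in a run the grip may slacken for a moment while it holds something.
It also fails if it takes over 210 s, if anything falls off the work surface, if the arm or the gripper's body presses on something with over 40 N, if the wrist force passes 120 N, or if a joint passes its speed limit or range.

## Working session

There is one attempt and no reset: what is moved stays moved. The work goes in short steps, Python scripts to look and compute and a shell command to move; the robot and the scene stay as the last step left them, time stands still between calls to the robot, and variables do not carry over. Pictures are saved under pics/ and viewed, at most 14 in all, crops included, and the job is handed in when it is done.

```bash
mkdir -p pics
python3 - <<'E'
from rig import manip
import cv2,numpy as np
for n in("scene","top"):
    d=manip.get_image(n); cv2.imwrite(f"pics/{n}0.png",d["pixels"]); np.savez(f"{n}0.npz",**{k:d[k] for k in("pixels","z_map","intrinsics","T")})
    print(n,d["intrinsics"].round(1).tolist(),d["T"].round(3).tolist())
print(manip.get_state())
E
```

```text
scene [[388.9, 0.0, 277.9], [0.0, 388.9, 210.2], [0.0, 0.0, 1.0]] [[-0.202, 0.736, -0.646, 1165.228], [0.979, 0.152, -0.134, 95.31], [-0.0, -0.659, -0.752, 876.167], [0.0, 0.0, 0.0, 1.0]]
top [[463.8, 0.0, 277.5], [0.0, 463.8, 207.7], [0.0, 0.0, 1.0]] [[0.019, -0.996, 0.087, 366.916], [-1.0, -0.019, 0.005, -43.534], [-0.004, -0.087, -0.996, 1413.092], [0.0, 0.0, 0.0, 1.0]]
{'t': 0.1, 'qpos': array([ 1.23197298e+00,  3.14172623e-01, -4.79555952e-02,  1.21019827e+00,
       -1.92831419e-05,  1.57080898e+00]), 'joint_vel': array([ 0.00080676, -0.00092546,  0.00082172, -0.00037636, -0.00156714,
       -0.00064415]), 'tau': array([-8.31729212e-04, -5.40768528e+01,  3.40540302e+01,  1.11580847e-02,
       -8.04013052e-05,  1.46382592e-05]), 'eef_pos': array([199.26366245, 565.40646856, 230.52069714]), 'tool_rot': array([-1.19486120e-04,  1.68608652e-01,  9.85682777e-01, -7.55753906e-04]), 'force': array([-0.61641587, -0.00755765,  0.06616804]), 'moment': array([-0.01985777, -0.03111629,  0.01723675]), 'finger_force': 0.0, 'finger_gap': 0.9985784273708004}
```

View pics/scene0.png

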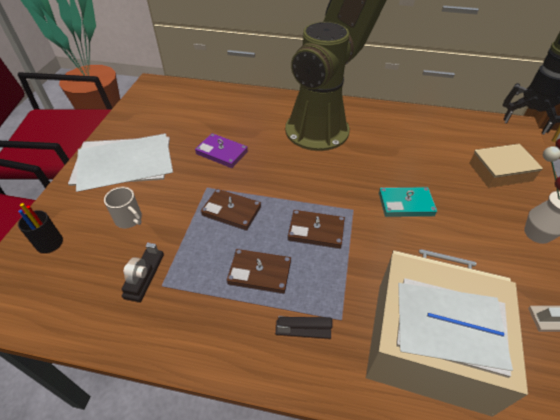

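View pics/top0.png

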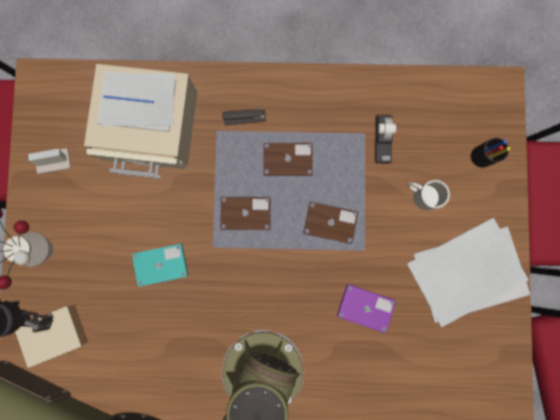

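The scene view shows three dark plaques on a grey mat (centres about 231,208; 317,228; 260,269), with the cabinet at lower right. In the top view the plaques are at (288,158), (245,212) and (331,222), and the drawer bar is at (135,172). Purple and turquoise decoys lie outside the mat.

```bash
cat > h.py <<'E'
import cv2,numpy as np
from rig import manip
from scipy.spatial.transform import Rotation as R
def load(n,k=None):
    if k is not None: return dict(np.load(f"{n}{k}.npz"))
    return manip.get_image(n)
def ray(d,uv,z):
    K,T=d["intrinsics"],d["T"]; uv=np.atleast_2d(uv).astype(float)
    r=np.c_[uv,np.ones(len(uv))]@np.linalg.inv(K).T@T[:3,:3].T
    return T[:3,3]+r*((z-T[2,3])/r[:,2:])
def proj(d,P):
    K,T=d["intrinsics"],d["T"]; p=(np.atleast_2d(P)-T[:3,3])@T[:3,:3]@K.T
    return p[:,:2]/p[:,2:]
def cloud(d):
    K,T=d["intrinsics"],d["T"]; v,u=np.indices(d["z_map"].shape); z=d["z_map"]
    P=np.stack([(u-K[0,2])/K[0,0]*z,(v-K[1,2])/K[1,1]*z,z],-1)
    P=P@T[:3,:3].T+T[:3,3]; P[z==0]=np.nan
    return P
def crop(d,u,v,w,h,s): return cv2.resize(d["pixels"][v-h:v+h,u-w:u+w],None,fx=s,fy=s,interpolation=cv2.INTER_CUBIC)
E
python3 - <<'E'
from h import *
t=load("top",0); s=load("scene",0)
hsv=cv2.cvtColor(t["pixels"],cv2.COLOR_BGR2HSV)
for u,v in((288,158),(245,212),(331,222)):
    g=t["pixels"].astype(int).sum(2)
    p=hsv[v-8,u-12]; print("plaque",hsv[v-10,u-10],hsv[v+10,u+5])
    m=((hsv[...,1]>70)&(hsv[...,2]<110)).astype(np.uint8); mm=np.zeros_like(m); mm[v-28:v+28,u-36:u+36]=m[v-28:v+28,u-36:u+36]
    c=max(cv2.findContours(cv2.morphologyEx(mm,cv2.MORPH_CLOSE,np.ones((3,3))),0,1)[0],key=cv2.contourArea)
    P=ray(t,c[:,0],27)[:,:2].astype(np.float32); r=cv2.minAreaRect(P); print(np.round(r[0],1),np.round(r[1],1),round(r[2],1))
    Pc=np.array([*r[0],51.5]); print(" loop px top",proj(t,Pc).round(1)," scene",proj(s,Pc).round(1))
C=cloud(s); print("scene cabinet heights", C[258,450].round(0),C[275,450].round(0),C[255,435].round(0))
C=cloud(t); print(C[100,140].round(0),C[172,135].round(0),C[150,100].round(0)); 
tiles=[crop(t,u,v,16,14,8) for u,v in((288,157),(245,211),(331,221))]
ts=[crop(s,u,v,16,14,8) for u,v in((260,266),(317,224),(231,204))]
img=np.vstack([np.hstack(tiles),np.hstack(ts)]); cv2.imwrite("pics/eyes.png",img)
cv2.imwrite("pics/cab.png",np.hstack([crop(t,140,160,60,30,3),crop(s,450,260,60,30,3)]))
E
```

```text
plaque [ 11 118 104] [ 10 113  99]
[636.1 -63.5] [ 92.  142.4] 1.1
 loop px top [[287.6 157.4]]  scene [[258.9 261.7]]
plaque [ 10 114 105] [ 10 117  96]
[469.8  61.1] [ 90.2 144.1] 1.1
 loop px top [[244.4 212.3]]  scene [[316.9 219.9]]
plaque [ 11 119 103] [ 10 126  95]
[ 446.6 -195.1] [144.6  94.9] 78.9
 loop px top [[331.3 221.8]]  scene [[229.9 200. ]]
scene cabinet heights [575. 386. 114.] [650. 369. 151.] [576. 351. 117.]
[766. 348. 167.] [573. 368. 118.] [630. 462. 139.]
```

View pics/eyes.png

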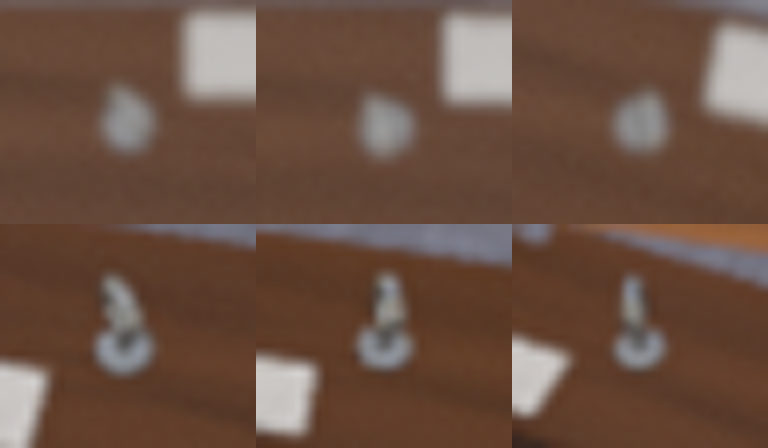

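View pics/cab.png

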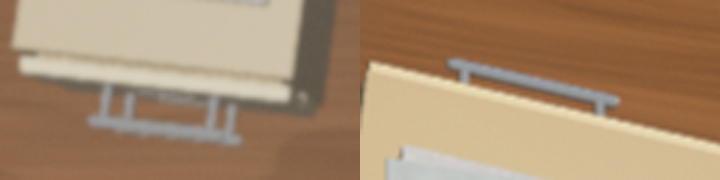

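The eye crop shows each loop close to edge-on for the scene camera: b and c thin, a wider and leaning to upper left. The cabinet crop shows the top bar running from about (110,180)/3 to (240,140)/3 in the top-view crop. Next I measure the bar and the loops from depth.

Run:
```python
from h import *
t=load("top",0); s=load("scene",0)
L=dict(a=(636.1,-63.5),b=(469.8,61.1),c=(446.6,-195.1))
for k,(x,y) in L.items():
    for n,d in(("top",t),("scene",s)):
        C=cloud(d); q=(np.hypot(C[...,0]-x,C[...,1]-y)<28)&(C[...,2]>34)&(C[...,2]<75)
        P=C[q]; print(k,n,len(P),P.mean(0).round(1) if len(P) else ""); 
        if len(P)>3:
            hi=P[P[:,2]>42]; 
            print(hi.round(0).astype(int).tolist())
for n,d,(u0,u1,v0,v1) in(("top",t,(80,170,150,195)),("scene",s,(405,490,240,275))):
    C=cloud(d); hsv=cv2.cvtColor(d["pixels"],cv2.COLOR_BGR2HSV)
    q=np.zeros(C.shape[:2],bool); q[v0:v1,u0:u1]=True
    q&=(hsv[...,1]<60)&(C[...,2]>95)&(C[...,2]<130)
    P=C[q]; print(n,len(P),P.mean(0).round(1)); 
    if len(P):
        w=np.linalg.eigh(np.cov(P[:,:2].T)); print(w[1][:,1],P[np.argsort(P[:,1])[[0,1,-2,-1]]].round(0).tolist(), np.percentile(P[:,2],[5,50,95]).round(0))
C=cloud(s);print("top plate edge"); P=C[255:300,440]; print(P[::5].round(0).tolist())
```

```text
a top 22 [636.4 -62.9  52.9]
[[644, -58, 62], [644, -61, 61], [642, -58, 57], [641, -61, 63], [641, -64, 63], [638, -61, 60], [637, -64, 66], [638, -67, 63], [638, -62, 47], [635, -64, 63], [635, -67, 64], [634, -65, 51], [633, -67, 59], [632, -70, 63], [631, -68, 53], [632, -71, 50]]
a scene 28 [640.4 -64.   53.5]
[[636, -68, 62], [634, -66, 59], [633, -72, 52], [637, -68, 59], [640, -64, 64], [636, -63, 60], [633, -72, 48], [634, -69, 50], [642, -64, 63], [641, -62, 62], [636, -69, 48], [642, -64, 58], [644, -61, 62], [641, -59, 58], [637, -68, 45], [636, -66, 45], [644, -61, 58], [643, -59, 57], [639, -65, 45], [646, -61, 56], [646, -58, 58], [642, -65, 45], [646, -61, 52], [647, -58, 55], [645, -61, 46], [647, -58, 50]]
b top 21 [471.6  59.2  50.5]
[[479, 65, 59], [480, 62, 53], [476, 64, 62], [476, 62, 55], [473, 64, 61], [473, 61, 64], [470, 62, 60], [470, 59, 59], [467, 62, 57], [467, 58, 62], [464, 58, 63], [465, 56, 57], [462, 59, 50], [462, 56, 52]]
b scene 21 [474.3  61.4  53.5]
[[469, 58, 61], [467, 60, 61], [471, 58, 60], [473, 61, 63], [466, 58, 50], [475, 61, 61], [472
[... 597 characters left out ...]
[442, -196, 50], [455, -195, 60], [445, -196, 49], [457, -197, 58], [458, -194, 60], [458, -194, 55], [448, -195, 45], [456, -195, 49], [453, -193, 47]]
top 437 [595.  377.4 115.9]
[0.09554876 0.99542475] [[599.0, 270.0, 127.0], [616.0, 271.0, 126.0], [620.0, 493.0, 115.0], [621.0, 494.0, 127.0]] [100. 116. 129.]
scene 237 [576.6 379.6 115.4]
[0.09336563 0.99563189] [[569.0, 315.0, 117.0], [570.0, 315.0, 115.0], [582.0, 442.0, 115.0], [578.0, 442.0, 114.0]] [112. 115. 118.]
top plate edge
[[574.0, 363.0, 118.0], [498.0, 404.0, -1.0], [625.0, 350.0, 148.0], [640.0, 349.0, 149.0], [654.0, 347.0, 151.0], [666.0, 347.0, 149.0], [679.0, 346.0, 151.0], [699.0, 341.0, 162.0], [710.0, 341.0, 160.0]]
```

```bash
cat >> h.py <<'E'
def az_now(s=None):
    s=s or manip.get_state(); M=R.from_quat(np.roll(s["tool_rot"],-1)).as_matrix(); return np.degrees(np.arctan2(M[1,1],M[0,1])),M
def delta(pos,az,sag=0.0):
    """row numbers for a tool-down target (mm, deg); full turn if |rz|>1 needs several calls"""
    s=manip.get_state(); a,M=az_now(s)
    d=M.T@(np.array(pos,float)-s["eef_pos"])/400
    y=np.array([np.cos(np.radians(az)),np.sin(np.radians(az)),0]); z=np.array([0,0,-1.]); T=np.c_[np.cross(y,z),y,z]
    r=R.from_matrix(M.T@T).as_rotvec(degrees=True)/45
    return d.round(4),r.round(4)
def show(): 
    s=manip.get_state(); print("t",round(s["t"],2),"pos",s["eef_pos"].round(1),"az",round(az_now(s)[0],2),"q",s["qpos"].round(2),"gap",round(float(s["finger_gap"]),3),"ff",round(float(s["finger_force"]),1),"F",s["force"].round(1),"M",s["moment"].round(2))
E
python3 - <<'E'
from h import *
print(delta((540,382,220),-5.4));
E
python3 -m handwheel '[{"rz":1,"gripper":100},{"rz":1,"gripper":165},{"rz":1,"gripper":165},{"rz":1,"gripper":165},{"rz":1,"gripper":165},{"rz":1,"gripper":165},{"rz":1,"gripper":165},{"rz":1,"gripper":165}]'
python3 -c "
from h import *
show();print(delta((574,379,200),-5.4))"
```

```text
(array([-0.9558, -0.1493,  0.0265]), array([-1.6000e-03,  1.3000e-03,  1.6886e+00]))
t 0.1 pos [199.3 565.4 230.5] az 70.59 q [ 1.23  0.31 -0.05  1.21 -0.    1.57] gap 0.999 ff 0.0 F [-0.6 -0.   0.1] M [-0.02 -0.03  0.02]
(array([-1.0385, -0.128 ,  0.0765]), array([-1.6000e-03,  1.3000e-03,  1.6886e+00]))$[0]: bad value
```

```bash
python3 -m handwheel '[{"rx":0,"ry":0,"rz":1,"tx":0,"ty":0,"tz":0,"gripper":165},{"rx":0,"ry":0,"rz":1,"tx":0,"ty":0,"tz":0,"gripper":165},{"rx":0,"ry":0,"rz":1,"tx":0,"ty":0,"tz":0,"gripper":165},{"rx":0,"ry":0,"rz":1,"tx":0,"ty":0,"tz":0,"gripper":165},{"rx":0,"ry":0,"rz":1,"tx":0,"ty":0,"tz":0,"gripper":165},{"rx":0,"ry":0,"rz":1,"tx":0,"ty":0,"tz":0,"gripper":165},{"rx":0,"ry":0,"rz":1,"tx":0,"ty":0,"tz":0,"gripper":165}]'
python3 -c "
from h import *
show();print(delta((574,379,200),-5.4))"
```

```text
t: 0.68
eef_pos: [199.3, 565.6, 230.8]
tool_rot: [0.0, 0.535, 0.845, -0.0]
force: [0.4, -0.7, -0.1]
finger_gap: 0.349
finger_force: 0.0
t 0.68 pos [199.3 565.6 230.8] az 25.27 q [ 1.23  0.31 -0.05  1.21  0.    2.36] gap 0.349 ff 0.0 F [ 0.4 -0.7 -0.1] M [-0.   -0.02 -0.03]
(array([-0.8216,  0.648 ,  0.0771]), array([-6.000e-04,  1.100e-03,  6.816e-01]))
```

```bash
python3 -m handwheel '[{"rx":0,"ry":0,"rz":0.68,"tx":-0.82,"ty":0.648,"tz":0,"gripper":165},{"rx":0,"ry":0,"rz":0.68,"tx":-0.82,"ty":0.648,"tz":0,"gripper":165},{"rx":0,"ry":0,"rz":0.68,"tx":-0.82,"ty":0.648,"tz":0,"gripper":165},{"rx":0,"ry":0,"rz":0.68,"tx":-0.82,"ty":0.648,"tz":0,"gripper":165},{"rx":0,"ry":0,"rz":0.68,"tx":-0.82,"ty":0.648,"tz":0,"gripper":165},{"rx":0,"ry":0,"rz":0.68,"tx":-0.82,"ty":0.648,"tz":0,"gripper":165},{"rx":0,"ry":0,"rz":0.68,"tx":-0.82,"ty":0.648,"tz":0,"gripper":165},{"rx":0,"ry":0,"rz":0.68,"tx":-0.82,"ty":0.648,"tz":0,"gripper":165}]' >/dev/null
python3 -c "
from h import *
show();print(delta((574,379,200),-5.4))"
```

```text
t 1.35 pos [500.2 417.9 230.9] az -5.01 q [0.7  0.41 0.09 1.25 0.   2.35] gap 0.35 ff 0.0 F [ 1.1  0.8 -0.3] M [ 0.05  0.01 -0.03]
(array([-0.0807,  0.1923,  0.0771]), array([-0.0007,  0.0006,  0.0086]))
```

```bash
python3 -m handwheel '[{"rx":0,"ry":0,"rz":0.009,"tx":-0.081,"ty":0.192,"tz":0.1,"gripper":165},{"rx":0,"ry":0,"rz":0.009,"tx":-0.081,"ty":0.192,"tz":0.1,"gripper":165},{"rx":0,"ry":0,"rz":0.009,"tx":-0.081,"ty":0.192,"tz":0.1,"gripper":165},{"rx":0,"ry":0,"rz":0.009,"tx":-0.081,"ty":0.192,"tz":0.1,"gripper":165},{"rx":0,"ry":0,"rz":0.009,"tx":-0.081,"ty":0.192,"tz":0.1,"gripper":165}]' >/dev/null
python3 -c "
from h import *
show();print(delta((574,379,95),-5.4))
d=load('scene');cv2.imwrite('pics/c1.png',np.hstack([crop(d,450,240,50,60,5)]))"
```

```text
t 1.77 pos [571.8 380.  190.5] az -5.47 q [0.59 0.5  0.13 1.21 0.   2.25] gap 0.351 ff 0.0 F [ 0.  -0.6  0.3] M [-0.01  0.02 -0.  ]
(array([-0.0017,  0.0061,  0.2389]), array([-0.0025,  0.0009, -0.0015]))
```

View pics/c1.png

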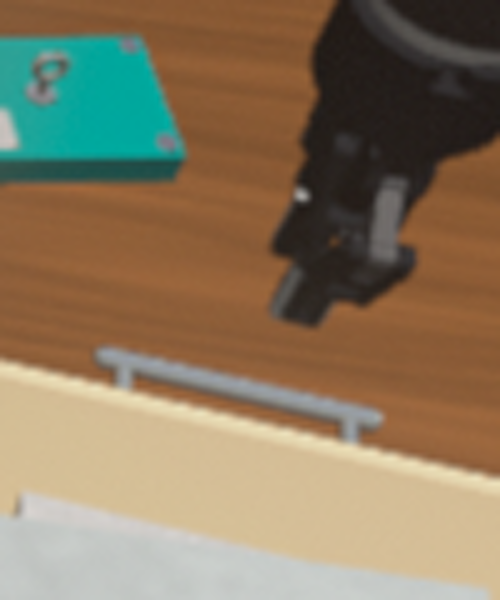

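The gripper hangs over the bar (fingertips at crop 300–400, 250–320; bar below from (105,355) to (380,420)). I lower it and grip.

```bash
python3 -m handwheel '[{"rx":0,"ry":0,"rz":0,"tx":0,"ty":0.004,"tz":0.08,"gripper":165},{"rx":0,"ry":0,"rz":0,"tx":0,"ty":0.004,"tz":0.13,"gripper":165},{"rx":0,"ry":0,"rz":0,"tx":0,"ty":0.004,"tz":0.18,"gripper":165},{"rx":0,"ry":0,"rz":0,"tx":0,"ty":0.004,"tz":0.235,"gripper":165},{"rx":0,"ry":0,"rz":0,"tx":0,"ty":0.004,"tz":0.235,"gripper":165},{"rx":0,"ry":0,"rz":0,"tx":0,"ty":0.004,"tz":0.235,"gripper":165}]' >/dev/null
python3 -c "
from h import *
show()"
python3 -m handwheel '[{"rx":0,"ry":0,"rz":0,"tx":0,"ty":0,"tz":0,"gripper":255},{"rx":0,"ry":0,"rz":0,"tx":0,"ty":0,"tz":0,"gripper":255},{"rx":0,"ry":0,"rz":0,"tx":0,"ty":0,"tz":0,"gripper":255},{"rx":0,"ry":0,"rz":0,"tx":0,"ty":0,"tz":0,"gripper":255},{"rx":0,"ry":0,"rz":0,"tx":0,"ty":0,"tz":0,"gripper":255},{"rx":0,"ry":0,"rz":0,"tx":0,"ty":0,"tz":0,"gripper":255}]' >/dev/null
python3 -c "
from h import *
show()"
```

```text
t 2.32 pos [572.6 381.9  98.2] az -5.26 q [ 0.59  0.55 -0.    1.02  0.    2.25] gap 0.354 ff 0.0 F [-0.2 -0.4  0.4] M [-0.02  0.04 -0.01]
t 2.82 pos [574.7 381.3  98.8] az -5.4 q [0.59 0.55 0.   1.02 0.   2.25] gap 0.103 ff 58.9 F [-0.7  2.1  5.9] M [0.44 0.2  0.05]
```

```bash
python3 -m handwheel '[{"rx":0,"ry":0,"rz":0,"tx":0,"ty":-0.03,"tz":0,"gripper":255},{"rx":0,"ry":0,"rz":0,"tx":0,"ty":-0.09,"tz":0,"gripper":255},{"rx":0,"ry":0,"rz":0,"tx":0,"ty":-0.16,"tz":0,"gripper":255},{"rx":0,"ry":0,"rz":0,"tx":0,"ty":-0.23,"tz":0,"gripper":255},{"rx":0,"ry":0,"rz":0,"tx":0,"ty":-0.3,"tz":0,"gripper":255},{"rx":0,"ry":0,"rz":0,"tx":0,"ty":-0.37,"tz":0,"gripper":255},{"rx":0,"ry":0,"rz":0,"tx":0,"ty":-0.42,"tz":0,"gripper":255},{"rx":0,"ry":0,"rz":0,"tx":0,"ty":-0.42,"tz":0,"gripper":255}]' >/dev/null
python3 -c "
from h import *
show()"
python3 -m handwheel '[{"rx":0,"ry":0,"rz":0,"tx":0,"ty":0,"tz":0,"gripper":165},{"rx":0,"ry":0,"rz":0,"tx":0,"ty":0,"tz":0,"gripper":165},{"rx":0,"ry":0,"rz":0,"tx":0,"ty":0,"tz":0,"gripper":165},{"rx":0,"ry":0,"rz":0,"tx":0,"ty":0,"tz":-0.1,"gripper":165},{"rx":0,"ry":0,"rz":0,"tx":0,"ty":0,"tz":-0.2,"gripper":165},{"rx":0,"ry":0,"rz":0,"tx":0,"ty":-0.1,"tz":-0.3,"gripper":150},{"rx":0,"ry":0,"rz":0,"tx":0,"ty":-0.2,"tz":-0.4,"gripper":150},{"rx":0,"ry":0,"rz":0,"tx":0,"ty":-0.2,"tz":-0.4,"gripper":150}]' >/dev/null
python3 -c "
from h import *
show()
d=load('scene');t=load('top')
cv2.imwrite('pics/c2.png',np.hstack([crop(d,450,250,60,60,4),crop(t,140,170,60,60,4)[:480]]))
for n,d in(('scene',d),('top',t)):
    np.savez(n+'1.npz',**{k:d[k] for k in('pixels','z_map','intrinsics','T')})
    h=cv2.cvtColor(d['pixels'],cv2.COLOR_BGR2HSV); m=((h[...,0]<8)|(h[...,0]>172))&(h[...,1]>130)&(h[...,2]>60)
    C=cloud(d); m&=(C[...,2]>70)&(C[...,2]<135)&(C[...,1]>200)
    v,u=np.nonzero(m); print(n,len(u),u.mean() if len(u) else 0,v.mean() if len(v) else 0)
    if len(u): P=C[m]; print(P.mean(0).round(1),np.percentile(P[:,2],[10,50,90]).round(1)); c=ray(d,np.c_[u,v],108)[:,:2].astype(np.float32); print(cv2.minAreaRect(c))
"
```

```text
t 3.48 pos [405.6 397.1  98.9] az -5.28 q [ 0.78  0.34 -0.33  0.9  -0.    2.44] gap 0.102 ff 62.0 F [-2.2  1.1  8.1] M [0.08 0.39 0.15]
t 4.15 pos [326.7 403.6 259.6] az -5.5 q [ 0.89  0.15 -0.19  1.23  0.    2.56] gap 0.41 ff 0.0 F [0.9 0.5 0.4] M [-0.   -0.05 -0.04]
scene 197 453.2994923857868 240.63451776649745
[514.7 401.4 107.1] [105.  107.8 109.3]
((516.10791015625, 400.8191833496094), (22.640666961669922, 71.12625122070312), 69.36515045166016)
top 180 124.06666666666666 193.5888888888889
[512.5 399.4 107.5] [103.2 107.7 111.3]
((512.5730590820312, 398.8816833496094), (23.339500427246094, 63.43858337402344), 69.43563079833984)
```

View pics/c2.png

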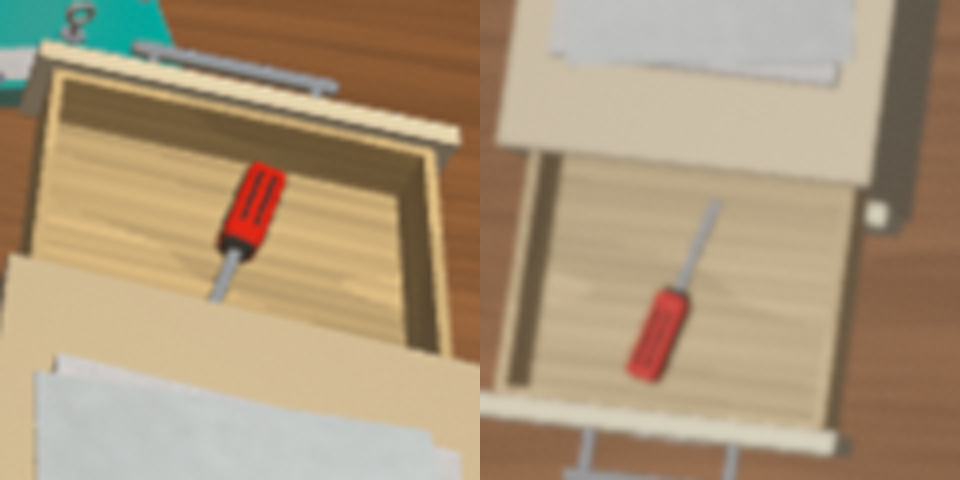

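Scene crop: the drawer is open, with the driver's red handle at about (253,207)/4. In the top crop it is at (660,335), with the shank pointing away from the robot and slightly right. Heights match: handle top 108, floor 84. I turn and hover above the handle.

```bash
python3 -m handwheel '[{"rx":0,"ry":0,"rz":-0.9,"tx":0,"ty":0.1,"tz":0,"gripper":100},{"rx":0,"ry":0,"rz":-0.9,"tx":0,"ty":0.2,"tz":0,"gripper":100},{"rx":0,"ry":0,"rz":-0.9,"tx":0,"ty":0.3,"tz":0,"gripper":100},{"rx":0,"ry":0,"rz":-0.9,"tx":0,"ty":0.4,"tz":0,"gripper":100},{"rx":0,"ry":0,"rz":-0.9,"tx":0,"ty":0.4,"tz":0,"gripper":100},{"rx":0,"ry":0,"rz":-0.9,"tx":0,"ty":0.4,"tz":0,"gripper":100},{"rx":0,"ry":0,"rz":-0.9,"tx":0,"ty":0.4,"tz":0,"gripper":100}]' >/dev/null
python3 -c "
from h import *
show();print(delta((514.5,399.7,170),69.4))
"
```

```text
t 4.83 pos [487.9 387.  254.8] az 35.05 q [ 0.67  0.35  0.06  1.28 -0.    1.63] gap 0.605 ff 0.0 F [-0.6  0.3  0.5] M [ 0.   -0.04  0.02]
(array([-0.0122,  0.0732,  0.2118]), array([-4.100e-03, -6.000e-04, -7.633e-01]))
```

```bash
python3 -m handwheel '[{"rx":0,"ry":0,"rz":-0.763,"tx":-0.012,"ty":0.073,"tz":0.2,"gripper":100},{"rx":0,"ry":0,"rz":-0.763,"tx":-0.012,"ty":0.073,"tz":0.2,"gripper":100},{"rx":0,"ry":0,"rz":-0.763,"tx":-0.012,"ty":0.073,"tz":0.2,"gripper":100},{"rx":0,"ry":0,"rz":-0.763,"tx":-0.012,"ty":0.073,"tz":0.2,"gripper":100},{"rx":0,"ry":0,"rz":-0.763,"tx":-0.012,"ty":0.073,"tz":0.2,"gripper":100},{"rx":0,"ry":0,"rz":-0.763,"tx":-0.012,"ty":0.073,"tz":0.2,"gripper":100},{"rx":0,"ry":0,"rz":-0.763,"tx":-0.012,"ty":0.073,"tz":0.2,"gripper":100}]' >/dev/null
python3 -c "
from h import *
show()
for n in('scene','top'):
    d=load(n)
    h=cv2.cvtColor(d['pixels'],cv2.COLOR_BGR2HSV); m=((h[...,0]<8)|(h[...,0]>172))&(h[...,1]>130)&(h[...,2]>60)
    C=cloud(d); m&=(C[...,2]>70)&(C[...,2]<135)&(C[...,1]>200)
    v,u=np.nonzero(m); print(n,len(u))
    if len(u): P=C[m]; print(P.mean(0).round(1)); c=ray(d,np.c_[u,v],108)[:,:2].astype(np.float32); print(cv2.minAreaRect(c))
print(delta((514.5,399.7,86),69.4))
"
```

```text
t 5.42 pos [513.1 400.9 176.5] az 69.15 q [ 0.66  0.43  0.    1.14 -0.    1.03] gap 0.612 ff 0.0 F [ 0.5 -0.7  0.1] M [-0.06 -0.    0.06]
scene 198
[515.  401.3 107.1]
((516.330810546875, 400.6833801269531), (22.686887741088867, 70.54935455322266), 69.55060577392578)
top 95
[512.9 398.9 108.1]
((512.5716552734375, 398.8801574707031), (23.395511627197266, 63.43486404418945), 69.35505676269531)
(array([-0.0044, -0.002 ,  0.2276]), array([-0.0004, -0.    , -0.004 ]))
```

```bash
python3 -m handwheel '[{"rx":0,"ry":0,"rz":-0.004,"tx":-0.004,"ty":-0.002,"tz":0.08,"gripper":120},{"rx":0,"ry":0,"rz":-0.004,"tx":-0.004,"ty":-0.002,"tz":0.14,"gripper":120},{"rx":0,"ry":0,"rz":-0.004,"tx":-0.004,"ty":-0.002,"tz":0.19,"gripper":120},{"rx":0,"ry":0,"rz":-0.004,"tx":-0.004,"ty":-0.002,"tz":0.22,"gripper":120},{"rx":0,"ry":0,"rz":-0.004,"tx":-0.004,"ty":-0.002,"tz":0.226,"gripper":120},{"rx":0,"ry":0,"rz":-0.004,"tx":-0.004,"ty":-0.002,"tz":0.226,"gripper":120}]' >/dev/null
python3 -c "
from h import *
show()"
python3 -m handwheel '[{"rx":0,"ry":0,"rz":0,"tx":0,"ty":0,"tz":0,"gripper":255},{"rx":0,"ry":0,"rz":0,"tx":0,"ty":0,"tz":0,"gripper":255},{"rx":0,"ry":0,"rz":0,"tx":0,"ty":0,"tz":0,"gripper":255},{"rx":0,"ry":0,"rz":0,"tx":0,"ty":0,"tz":0,"gripper":255},{"rx":0,"ry":0,"rz":0,"tx":0,"ty":0,"tz":0,"gripper":255},{"rx":0,"ry":0,"rz":0,"tx":0,"ty":0,"tz":0,"gripper":255}]' >/dev/null
python3 -c "
from h import *
show()"
```

```text
t 6.02 pos [514.  399.7  86.5] az 69.54 q [ 0.66  0.5  -0.12  0.96  0.    1.02] gap 0.531 ff 0.0 F [-0.2  0.2 -0. ] M [0.03 0.   0.08]
t 6.52 pos [515.4 400.9  88.8] az 69.59 q [ 0.66  0.49 -0.12  0.96  0.    1.02] gap 0.266 ff 59.6 F [-0.2  0.1  6.3] M [-0.05  0.04  0.  ]
```

```bash
python3 -m handwheel '[{"rx":0,"ry":0,"rz":0,"tx":0.01,"ty":0,"tz":-0.02,"gripper":255},{"rx":0,"ry":0,"rz":0,"tx":0.02,"ty":0,"tz":-0.06,"gripper":255},{"rx":0,"ry":0,"rz":0,"tx":0.02,"ty":0,"tz":-0.12,"gripper":255},{"rx":0,"ry":0,"rz":0,"tx":0.02,"ty":0,"tz":-0.2,"gripper":255},{"rx":0,"ry":0,"rz":0,"tx":0.02,"ty":0,"tz":-0.28,"gripper":255},{"rx":0,"ry":0,"rz":0,"tx":0.02,"ty":0,"tz":-0.36,"gripper":255},{"rx":0,"ry":0,"rz":0,"tx":0.02,"ty":0,"tz":-0.42,"gripper":255},{"rx":0,"ry":0,"rz":0,"tx":0.02,"ty":0,"tz":-0.42,"gripper":255}]' >/dev/null
python3 -c "
from h import *
show();print(delta((718,-160,110),-140))"
```

```text
t 7.18 pos [508.4 404.4 261.8] az 69.61 q [0.67 0.39 0.13 1.3  0.   1.03] gap 0.263 ff 59.0 F [ 0.2  0.2 -0.4] M [ 0.07  0.   -0.01]
(array([-0.9811, -1.143 ,  0.3751]), array([-0.0041,  0.0148, -3.3421]))
```

```bash
python3 -m handwheel '[{"rx":0,"ry":0,"rz":-1,"tx":-0.5,"ty":-0.6,"tz":0.05,"gripper":255},{"rx":0,"ry":0,"rz":-1,"tx":-0.5,"ty":-0.6,"tz":0.05,"gripper":255},{"rx":0,"ry":0,"rz":-1,"tx":-0.5,"ty":-0.6,"tz":0.05,"gripper":255},{"rx":0,"ry":0,"rz":-1,"tx":-0.5,"ty":-0.6,"tz":0.05,"gripper":255},{"rx":0,"ry":0,"rz":-1,"tx":-0.5,"ty":-0.6,"tz":0.05,"gripper":255},{"rx":0,"ry":0,"rz":-1,"tx":-0.5,"ty":-0.6,"tz":0.05,"gripper":255},{"rx":0,"ry":0,"rz":-1,"tx":-0.5,"ty":-0.6,"tz":0.05,"gripper":255},{"rx":0,"ry":0,"rz":-1,"tx":-0.5,"ty":-0.6,"tz":0.05,"gripper":255}]' >/dev/null
python3 -m handwheel '[{"rx":0,"ry":0,"rz":-1,"tx":0,"ty":0,"tz":0,"gripper":255},{"rx":0,"ry":0,"rz":-1,"tx":0,"ty":0,"tz":0,"gripper":255},{"rx":0,"ry":0,"rz":-1,"tx":0,"ty":0,"tz":0,"gripper":255},{"rx":0,"ry":0,"rz":-1,"tx":0,"ty":0,"tz":0,"gripper":255},{"rx":0,"ry":0,"rz":-1,"tx":0,"ty":0,"tz":0,"gripper":255},{"rx":0,"ry":0,"rz":-1,"tx":0,"ty":0,"tz":0,"gripper":255},{"rx":0,"ry":0,"rz":-1,"tx":0,"ty":0,"tz":0,"gripper":255}]' >/dev/null
python3 -m handwheel '[{"rx":0,"ry":0,"rz":-1,"tx":0,"ty":0,"tz":0,"gripper":255},{"rx":0,"ry":0,"rz":-1,"tx":0,"ty":0,"tz":0,"gripper":255},{"rx":0,"ry":0,"rz":-1,"tx":0,"ty":0,"tz":0,"gripper":255},{"rx":0,"ry":0,"rz":-1,"tx":0,"ty":0,"tz":0,"gripper":255},{"rx":0,"ry":0,"rz":-1,"tx":0,"ty":0,"tz":0,"gripper":255},{"rx":0,"ry":0,"rz":-1,"tx":0,"ty":0,"tz":0,"gripper":255},{"rx":0,"ry":0,"rz":-1,"tx":0,"ty":0,"tz":0,"gripper":255}]' >/dev/null
python3 -c "
from h import *
show();print(delta((718,-160,110),-140))"
```

```text
t 9.02 pos [609.8 108.2 234.4] az -155.08 q [ 0.18  0.35  0.01  1.23  0.   -1.83] gap 0.267 ff 59.2 F [-0.3  0.7 -1.3] M [0.01 0.   0.01]
(array([0.7222, 0.0369, 0.3108]), array([ 0.0015,  0.0007, -0.3351]))
```

```bash
python3 -m handwheel '[{"rx":0,"ry":0,"rz":-0.335,"tx":0.722,"ty":0.037,"tz":0.3,"gripper":255},{"rx":0,"ry":0,"rz":-0.335,"tx":0.722,"ty":0.037,"tz":0.3,"gripper":255},{"rx":0,"ry":0,"rz":-0.335,"tx":0.722,"ty":0.037,"tz":0.3,"gripper":255},{"rx":0,"ry":0,"rz":-0.335,"tx":0.722,"ty":0.037,"tz":0.3,"gripper":255},{"rx":0,"ry":0,"rz":-0.335,"tx":0.722,"ty":0.037,"tz":0.3,"gripper":255},{"rx":0,"ry":0,"rz":-0.335,"tx":0.722,"ty":0.037,"tz":0.3,"gripper":255},{"rx":0,"ry":0,"rz":-0.335,"tx":0.722,"ty":0.037,"tz":0.3,"gripper":255},{"rx":0,"ry":0,"rz":-0.335,"tx":0.722,"ty":0.037,"tz":0.3,"gripper":255}]' >/dev/null
python3 -m handwheel '[{"rx":0,"ry":0,"rz":0,"tx":0,"ty":0,"tz":0,"gripper":255},{"rx":0,"ry":0,"rz":0,"tx":0,"ty":0,"tz":0,"gripper":255}]' >/dev/null
python3 - <<'E'
from h import *
show();print(delta((718,-160,110),-140))
tiles=[]
for n in('scene','top'):
    d=load(n); np.savez(n+'2.npz',**{k:d[k] for k in('pixels','z_map','intrinsics','T')})
    u,v=proj(d,(660,-100,80))[0].astype(int); print(n,u,v); tiles.append(crop(d,u,v,32,40,7))
    C=cloud(d); q=(np.hypot(C[...,0]-665,C[...,1]+85)<75)&(C[...,2]>85)&(C[...,2]<140)
    P=C[q]; print(n,len(P))
cv2.imwrite('pics/a1.png',np.hstack(tiles))
E
```

```text
t 9.85 pos [ 716.2 -161.5  113.1] az -140.45 q [-0.22  0.63  0.17  1.11  0.   -2.48] gap 0.265 ff 59.2 F [-0.3  0.9 -1.3] M [ 0.01 -0.01 -0.01]
(array([ 0.0001, -0.0059,  0.0077]), array([ 0.002 ,  0.0036, -0.01  ]))
scene 241 260
scene 141
top 300 147
top 0
```

View pics/a1.png

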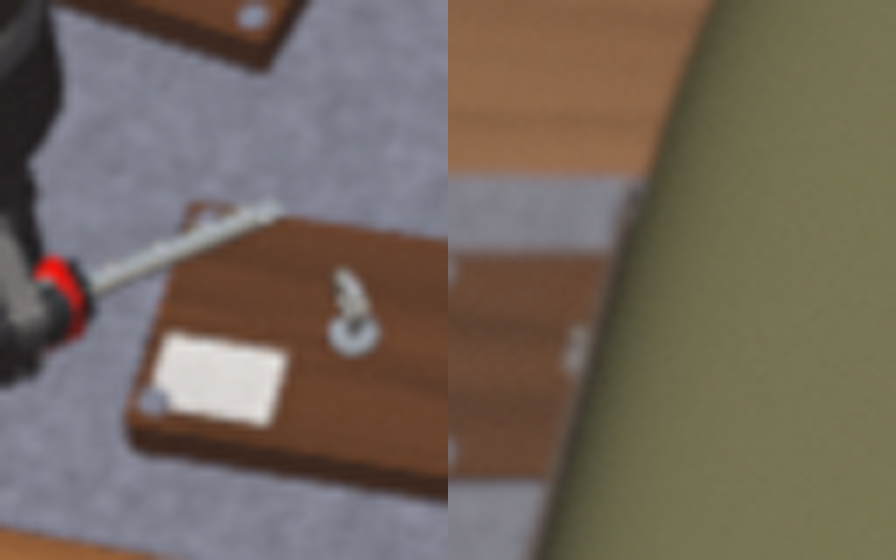

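The scene crop shows the shank running from (80,290) to its tip at (280,208), ahead of and above loop a at (350,290). The arm hides the top view. I fit the shank in depth.

```bash
cat >> h.py <<'E'
def shank(d,c,D,zc,r=60,bias=3.2):
    """fit shank axis in scene view: grey points near the line expected through c (x,y) with azimuth D, height zc"""
    C=cloud(d); hsv=cv2.cvtColor(d["pixels"],cv2.COLOR_BGR2HSV); a=np.radians(D); e=np.array([np.cos(a),np.sin(a)]); n=np.array([-e[1],e[0]])
    w=C[...,:2]-np.array(c); s=w@e; l=w@n
    q=(s>42)&(s<104)&(abs(l)<14)&(abs(C[...,2]-zc)<16)&(hsv[...,1]<80)
    P=C[q]; v=d["T"][:3,3]-P.mean(0); P=P-bias*v/np.linalg.norm(v)
    for _ in range(3):
        m=P.mean(0); ax=np.linalg.svd(P-m)[2][0]; ax*=np.sign(ax[:2]@e); res=np.linalg.norm((P-m)-np.outer((P-m)@ax,ax),axis=1); P=P[res<max(3.0,2*np.median(res))]
    t=(P-m)@ax
    return m,ax,np.percentile(t,[1,99]),len(P)
def loopfit(d,c,view):
    C=cloud(d); q=(np.hypot(C[...,0]-c[0],C[...,1]-c[1])<18)&(C[...,2]>44)&(C[...,2]<70); P=C[q]
    if view=="scene": v=d["T"][:3,3]-P.mean(0); P=P-2*v/np.linalg.norm(v)
    w,V=np.linalg.eigh(np.cov(P[:,:2].T)); e=V[:,1]; t=(P[:,:2]-P[:,:2].mean(0))@e; mid=P[:,:2].mean(0)+e*(t.max()+t.min())/2
    return mid.round(1),P[:,:2].mean(0).round(1),round(np.degrees(np.arctan2(e[1],e[0]))%180,1),round(np.ptp(t),1)
E
python3 - <<'E'
from h import *
s0,t0,s2=load('scene',0),load('top',0),load('scene',2)
for k,c in dict(a=(638,-64.7),b=(472,61),c=(448,-195.5)).items():
    print(k,loopfit(t0,c,'top'),loopfit(s0,c,'scene'))
print('a now',loopfit(s2,(638,-64.7),'scene'))
m,ax,t,n=shank(s2,(716.2,-161.5),129.5,120)
print(n,m.round(1),'az',np.degrees(np.arctan2(ax[1],ax[0])).round(1),'pitch',np.degrees(np.arcsin(ax[2])).round(2),'ends',(m+ax*t[0]).round(1),(m+ax*t[1]).round(1))
E
```

```text
a (array([637.6, -64.1]), array([637.3, -64.4]), np.float64(40.5), np.float64(17.4)) (array([638.6, -64.7]), array([639.2, -64.2]), np.float64(41.7), np.float64(20.1))
b (array([470.4,  60.7]), array([470.3,  60.6]), np.float64(23.6), np.float64(19.0)) (array([472.7,  61.3]), array([472.9,  61.4]), np.float64(23.0), np.float64(17.2))
c (array([ 447.5, -195.1]), array([ 447.3, -195.1]), np.float64(6.1), np.float64(20.7)) (array([ 448.6, -195.9]), array([ 448.9, -195.8]), np.float64(6.0), np.float64(16.6))
a now (array([639.7, -63.9]), array([639.5, -64.1]), np.float64(41.0), np.float64(19.8))
82 [ 671.2 -106.8  121.1] az 129.7 pitch -0.39 ends [ 688.7 -127.9  121.3] [652.7 -84.5 120.9]
```

Run:
```python
from h import *
s=load('scene',2); C=cloud(s)
q=(abs(C[...,0]-636)<35)&(abs(C[...,1]+45)<20)&(np.hypot(C[...,0]-638,C[...,1]+64)>22)&(C[...,2]<40); print(np.median(C[q][:,2]),q.sum())
q=(abs(C[...,0]-450)<60)&(abs(C[...,1]+70)<20); print('felt',np.median(C[q][:,2]))
print(delta((720.5,-158.9,44),-139))
```

```text
26.820221840160798 262
felt 1.801110016361804
(array([ 0.0044, -0.0081,  0.1775]), array([-0.    ,  0.0011, -0.0288]))
```

```bash
python3 -m handwheel '[{"rx":0,"ry":0,"rz":-0.03,"tx":0.0044,"ty":-0.008,"tz":0.05,"gripper":255},{"rx":0,"ry":0,"rz":-0.03,"tx":0.0044,"ty":-0.008,"tz":0.1,"gripper":255},{"rx":0,"ry":0,"rz":-0.03,"tx":0.0044,"ty":-0.008,"tz":0.15,"gripper":255},{"rx":0,"ry":0,"rz":-0.03,"tx":0.0044,"ty":-0.008,"tz":0.178,"gripper":255},{"rx":0,"ry":0,"rz":-0.03,"tx":0.0044,"ty":-0.008,"tz":0.178,"gripper":255},{"rx":0,"ry":0,"rz":-0.03,"tx":0.0044,"ty":-0.008,"tz":0.178,"gripper":255},{"rx":0,"ry":0,"rz":-0.03,"tx":0.0044,"ty":-0.008,"tz":0.178,"gripper":255}]' >/dev/null
python3 - <<'E'
from h import *
show()
s=load('scene'); st=manip.get_state()['eef_pos']
print('a now',loopfit(s,(638.6,-64.3),'scene'))
m,ax,t,n=shank(s,st[:2],131,52)
print(n,m.round(1),'az',np.degrees(np.arctan2(ax[1],ax[0])).round(1),'pitch',np.degrees(np.arcsin(ax[2])).round(2),'ends',(m+ax*t[0]).round(1),(m+ax*t[1]).round(1))
L=np.array([638.8,-64.3,51.5]); k=(L-m)[:2]@ax[:2]; p=m+ax*k; a=np.radians(131); print('miss lateral(n)',(p-L)[:2]@[-np.sin(a),np.cos(a)],'z',p[2]-51.5)
u,v=proj(s,(665,-95,50))[0].astype(int); cv2.imwrite('pics/a2.png',crop(s,u,v,40,32,8))
E
```

```text
t 10.53 pos [ 721.9 -159.5   45.5] az -138.94 q [-0.22  0.68  0.1   0.99  0.   -2.51] gap 0.265 ff 59.2 F [ 0.1 -0.9 -0.9] M [-0.    0.01  0.  ]
a now (array([639.5, -64. ]), array([639.3, -64.2]), np.float64(41.4), np.float64(19.8))
76 [ 675.2 -106.4   52.8] az 132.1 pitch -1.24 ends [ 693.7 -126.9   53.4] [655.3 -84.4  52.2]
miss lateral(n) 1.2102768217842614 z 0.12607040137729086
```

View pics/a2.png

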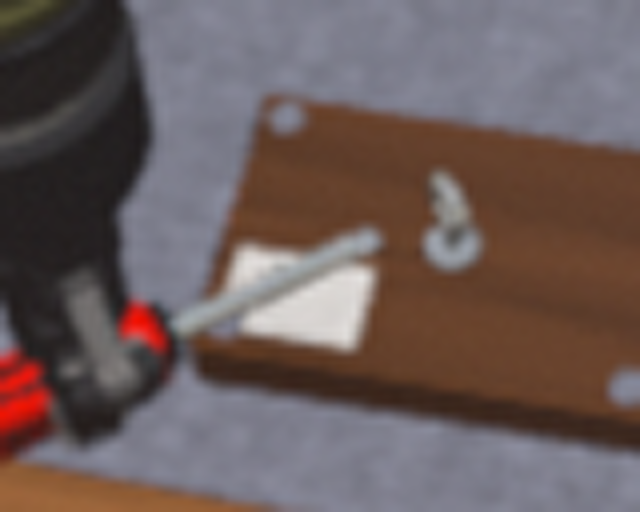

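Extending the shank line (185,322)→(375,240) reaches about (450,208), which is at the loop centre (450,203). I push in gently, watching force.

```bash
python3 -m handwheel '[{"rx":0,"ry":0,"rz":0,"tx":0,"ty":-0.002,"tz":0,"gripper":255},{"rx":0,"ry":0,"rz":0,"tx":-0.01,"ty":-0.002,"tz":0,"gripper":255},{"rx":0,"ry":0,"rz":0,"tx":-0.02,"ty":-0.002,"tz":0,"gripper":255},{"rx":0,"ry":0,"rz":0,"tx":-0.03,"ty":-0.002,"tz":0,"gripper":255},{"rx":0,"ry":0,"rz":0,"tx":-0.04,"ty":-0.002,"tz":0,"gripper":255},{"rx":0,"ry":0,"rz":0,"tx":-0.05,"ty":-0.002,"tz":0,"gripper":255},{"rx":0,"ry":0,"rz":0,"tx":-0.06,"ty":-0.002,"tz":0,"gripper":255},{"rx":0,"ry":0,"rz":0,"tx":-0.06,"ty":-0.002,"tz":0,"gripper":255}]' >/dev/null
python3 -c "
from h import *
show()"
python3 -m handwheel '[{"rx":0,"ry":0,"rz":0,"tx":-0.01,"ty":0,"tz":0,"gripper":255},{"rx":0,"ry":0,"rz":0,"tx":-0.02,"ty":0,"tz":0,"gripper":255},{"rx":0,"ry":0,"rz":0,"tx":-0.03,"ty":0,"tz":0,"gripper":255},{"rx":0,"ry":0,"rz":0,"tx":-0.03,"ty":0,"tz":0,"gripper":255}]' >/dev/null
python3 - <<'E'
from h import *
show()
s=load('scene'); st=manip.get_state()['eef_pos']
u,v=proj(s,(660,-90,50))[0].astype(int); cv2.imwrite('pics/a3.png',crop(s,u,v,40,32,8))
E
```

```text
t 11.25 pos [ 705.1 -140.5   43.7] az -138.95 q [-0.2   0.65  0.04  0.96  0.   -2.48] gap 0.263 ff 59.2 F [ 0.   0.4 -1.4] M [ 0.03  0.   -0.01]
t 11.58 pos [ 697.3 -131.5   43.6] az -138.95 q [-0.19  0.63  0.01  0.95  0.   -2.47] gap 0.264 ff 59.2 F [-0.4  0.3 -1.1] M [-0.03  0.04  0.  ]
```

View pics/a3.png

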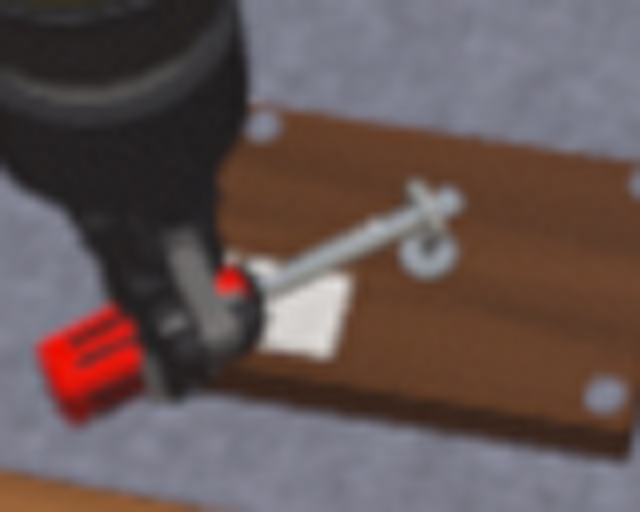

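The shank is through the loop (tip visible at (450,200) beyond the loop at (430,210)), with no contact force. I go 9 mm deeper and start the swing.

```bash
python3 -m handwheel '[{"rx":0,"ry":0,"rz":0,"tx":-0.011,"ty":0,"tz":0,"gripper":255},{"rx":0,"ry":0,"rz":0,"tx":-0.022,"ty":0,"tz":0,"gripper":255},{"rx":0,"ry":0,"rz":0,"tx":-0.022,"ty":0,"tz":0,"gripper":255}]' >/dev/null
python3 -m handwheel '[{"rx":0,"ry":0,"rz":0.111,"tx":-0.0008,"ty":0.0174,"tz":0,"gripper":255},{"rx":0,"ry":0,"rz":0.222,"tx":-0.003,"ty":0.0347,"tz":0,"gripper":255},{"rx":0,"ry":0,"rz":0.333,"tx":-0.0068,"ty":0.0518,"tz":0,"gripper":255},{"rx":0,"ry":0,"rz":0.444,"tx":-0.0121,"ty":0.0684,"tz":0,"gripper":255},{"rx":0,"ry":0,"rz":0.556,"tx":-0.0187,"ty":0.0845,"tz":0,"gripper":255},{"rx":0,"ry":0,"rz":0.667,"tx":-0.0268,"ty":0.1,"tz":0,"gripper":255},{"rx":0,"ry":0,"rz":0.778,"tx":-0.0362,"ty":0.1147,"tz":0,"gripper":255},{"rx":0,"ry":0,"rz":0.889,"tx":-0.0468,"ty":0.1286,"tz":0,"gripper":255}]' >/dev/null
python3 -c "
from h import *
show()"
python3 -m handwheel '[{"rx":0,"ry":0,"rz":0.111,"tx":-0.0008,"ty":0.0174,"tz":0,"gripper":255},{"rx":0,"ry":0,"rz":0.222,"tx":-0.003,"ty":0.0347,"tz":0,"gripper":255},{"rx":0,"ry":0,"rz":0.333,"tx":-0.0068,"ty":0.0518,"tz":0,"gripper":255},{"rx":0,"ry":0,"rz":0.444,"tx":-0.0121,"ty":0.0684,"tz":0,"gripper":255},{"rx":0,"ry":0,"rz":0.444,"tx":-0.0121,"ty":0.0684,"tz":0,"gripper":255}]' >/dev/null
python3 - <<'E'
from h import *
show()
s=load('scene'); st=manip.get_state()['eef_pos']; D=az_now()[0]-90; print('L-TCP',np.array([638.8,-64.4])-st[:2],'r',np.hypot(*(np.array([638.8,-64.4])-st[:2])))
m,ax,t,n=shank(s,st[:2],D,52)
print(n,m.round(1),'D',D,'az',np.degrees(np.arctan2(ax[1],ax[0])).round(1),'pitch',np.degrees(np.arcsin(ax[2])).round(2))
u,v=proj(s,(640,-90,50))[0].astype(int); cv2.imwrite('pics/a4.png',crop(s,u,v,40,32,8))
E
```

```text
t 12.55 pos [ 639.1 -145.    43.2] az -179.2 q [-0.22  0.54 -0.15  0.88  0.   -1.81] gap 0.264 ff 59.4 F [-3.6  1.6  0.9] M [0.41 0.89 0.33]
t 12.97 pos [ 611.1 -140.4   43.4] az 160.9 q [-0.23  0.5  -0.23  0.85 -0.   -1.46] gap 0.266 ff 59.5 F [-4.   0.3 -0.6] M [0.05 0.89 0.48]
L-TCP [27.12423976 76.11189746] r 80.80065171775408
56 [634.7 -74.9  51.2] D 71.1259048813886 az 72.2 pitch -1.66
```

View pics/a4.png

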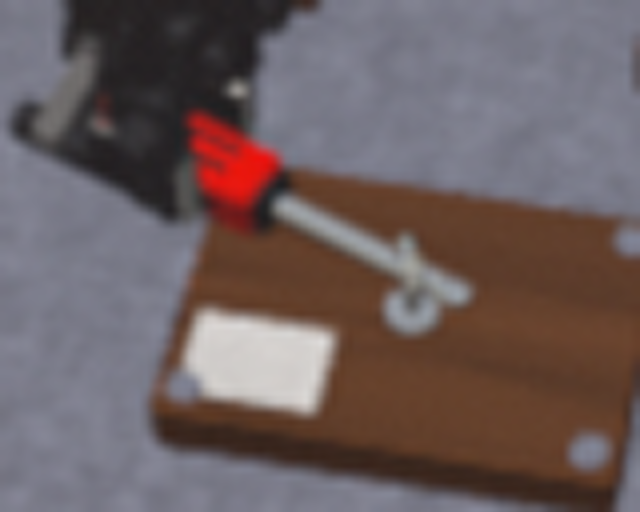

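The eye is turning with the shank (loop at (410,270), shank through it) and the plaque stays put. I continue the swing.

```bash
python3 -m handwheel '[{"rx":0,"ry":0,"rz":0.111,"tx":-0.0008,"ty":0.0174,"tz":0,"gripper":255},{"rx":0,"ry":0,"rz":0.222,"tx":-0.003,"ty":0.0347,"tz":0,"gripper":255},{"rx":0,"ry":0,"rz":0.333,"tx":-0.0068,"ty":0.0518,"tz":0,"gripper":255},{"rx":0,"ry":0,"rz":0.444,"tx":-0.0121,"ty":0.0684,"tz":0,"gripper":255},{"rx":0,"ry":0,"rz":0.556,"tx":-0.0187,"ty":0.0845,"tz":0,"gripper":255},{"rx":0,"ry":0,"rz":0.667,"tx":-0.0268,"ty":0.1,"tz":0,"gripper":255},{"rx":0,"ry":0,"rz":0.778,"tx":-0.0362,"ty":0.1147,"tz":0,"gripper":255},{"rx":0,"ry":0,"rz":0.889,"tx":-0.0468,"ty":0.1286,"tz":0,"gripper":255}]' >/dev/null
python3 -c "
from h import *
show()"
python3 -m handwheel '[{"rx":0,"ry":0,"rz":0.111,"tx":-0.0008,"ty":0.0174,"tz":0,"gripper":255},{"rx":0,"ry":0,"rz":0.222,"tx":-0.003,"ty":0.0347,"tz":0,"gripper":255},{"rx":0,"ry":0,"rz":0.333,"tx":-0.0068,"ty":0.0518,"tz":0,"gripper":255},{"rx":0,"ry":0,"rz":0.444,"tx":-0.0121,"ty":0.0684,"tz":0,"gripper":255},{"rx":0,"ry":0,"rz":0.556,"tx":-0.0187,"ty":0.0845,"tz":0,"gripper":255},{"rx":0,"ry":0,"rz":0.667,"tx":-0.0268,"ty":0.1,"tz":0,"gripper":255},{"rx":0,"ry":0,"rz":0.778,"tx":-0.0362,"ty":0.1147,"tz":0,"gripper":255},{"rx":0,"ry":0,"rz":0.778,"tx":-0.0362,"ty":0.1147,"tz":0,"gripper":255}]' >/dev/null
python3 - <<'E'
from h import *
show()
st=manip.get_state()['eef_pos']; D=az_now()[0]-90; print('D',D,'r',np.hypot(*(np.array([638.8,-64.4])-st[:2])))
d=load('scene'); u,v=proj(d,(610,-60,50))[0].astype(int); 
cv2.imwrite('pics/a5.png',crop(d,u,v,45,36,8))
E
```

```text
t 13.68 pos [ 570.1 -105.9   43.4] az 120.93 q [-0.18  0.42 -0.35  0.8   0.   -0.72] gap 0.267 ff 59.5 F [-3.8  1.9  0.6] M [0.39 0.67 0.47]
t 14.35 pos [559.5 -58.6  43.5] az 86.07 q [-0.1   0.39 -0.4   0.78  0.   -0.04] gap 0.266 ff 59.4 F [-3.2  1.2 -0.1] M [0.26 0.68 0.15]
D -3.929731793140334 r 79.55856851175818
```

View pics/a5.png

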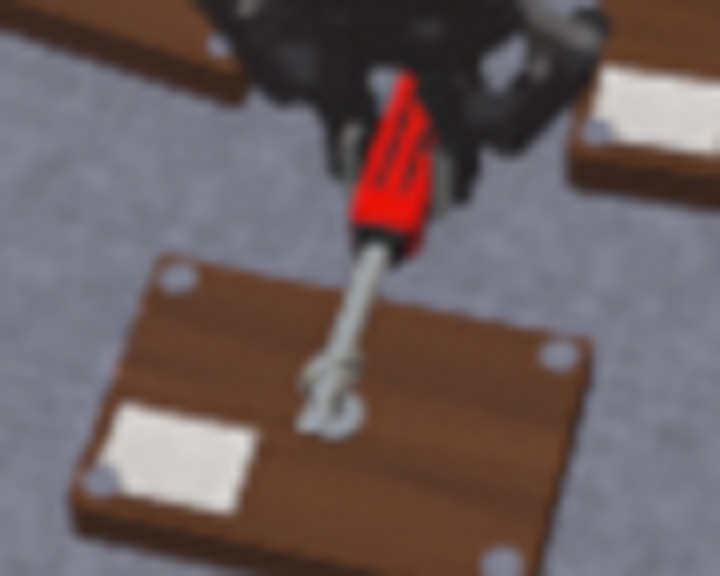

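The shank (375,240)→(320,420) is still through the loop, seen nearly face-on at (330,380). About 35–40° remain.

```bash
python3 -m handwheel '[{"rx":0,"ry":0,"rz":0.111,"tx":-0.0008,"ty":0.0174,"tz":0,"gripper":255},{"rx":0,"ry":0,"rz":0.222,"tx":-0.003,"ty":0.0347,"tz":0,"gripper":255},{"rx":0,"ry":0,"rz":0.333,"tx":-0.0068,"ty":0.0518,"tz":0,"gripper":255},{"rx":0,"ry":0,"rz":0.444,"tx":-0.0121,"ty":0.0684,"tz":0,"gripper":255},{"rx":0,"ry":0,"rz":0.556,"tx":-0.0187,"ty":0.0845,"tz":0,"gripper":255},{"rx":0,"ry":0,"rz":0.667,"tx":-0.0268,"ty":0.1,"tz":0,"gripper":255},{"rx":0,"ry":0,"rz":0.667,"tx":-0.0268,"ty":0.1,"tz":0,"gripper":255}]' >/dev/null
python3 -c "
from h import *
show()"
python3 -m handwheel '[{"rx":0,"ry":0,"rz":0.111,"tx":-0.0008,"ty":0.0174,"tz":0,"gripper":255},{"rx":0,"ry":0,"rz":0.111,"tx":-0.0008,"ty":0.0174,"tz":0,"gripper":255}]' >/dev/null
python3 -c "
from h import *
show()"
python3 -m handwheel '[{"rx":0,"ry":0,"rz":0.111,"tx":-0.0008,"ty":0.0174,"tz":0,"gripper":255},{"rx":0,"ry":0,"rz":0.111,"tx":-0.0008,"ty":0.0174,"tz":0,"gripper":255}]' >/dev/null
python3 - <<'E'
from h import *
show()
st=manip.get_state()['eef_pos']; D=az_now()[0]-90; print('D',D,'r',np.hypot(*(np.array([638.8,-64.4])-st[:2])))
for n in('scene','top'):
    d=load(n)
    try: print(loopfit(d,(638.8,-64.4),n))
    except Exception as e: print(e)
E
```

```text
t 14.98 pos [574.1 -20.1  43.6] az 56.1 q [-0.04  0.41 -0.37  0.79  0.    0.56] gap 0.263 ff 59.2 F [-0.5  1.2 -1.5] M [0.34 0.28 0.13]
t 15.15 pos [578.2 -15.   43.7] az 51.15 q [-0.03  0.41 -0.36  0.8  -0.    0.65] gap 0.271 ff 59.2 F [-0.5  0.7 -2.5] M [0.18 0.11 0.16]
t 15.32 pos [582.7 -10.1  43.7] az 46.17 q [-0.02  0.42 -0.35  0.8  -0.    0.75] gap 0.266 ff 59.2 F [ 0.3  0.2 -3.6] M [ 0.01 -0.02  0.07]
D -43.83325804634222 r 78.0085472012098
(array([639.3, -63.5]), array([640.7, -65. ]), np.float64(132.4), np.float64(33.4))
(array([646. , -74.5]), array([646.2, -74.6]), np.float64(176.5), np.float64(10.7))
```

```bash
cat >> h.py <<'E'
def plaque(d,c,half=(95,95)):
    C=ray(d,np.stack(np.meshgrid(np.arange(560),np.arange(420)),-1).reshape(-1,2),27).reshape(420,560,3)
    h=cv2.cvtColor(d["pixels"],cv2.COLOR_BGR2HSV); m=(h[...,0]<20)&(h[...,1]>85)&(h[...,2]<125)
    z=cloud(d)[...,2]; m&=(np.hypot(C[...,0]-c[0],C[...,1]-c[1])<98)&(z>18)&(z<36)
    m=cv2.morphologyEx(m.astype(np.uint8),cv2.MORPH_OPEN,np.ones((3,3)))
    k=max(cv2.findContours(m,0,1)[0],key=cv2.contourArea); r=cv2.minAreaRect(C[k[:,0,1],k[:,0,0]][:,:2].astype(np.float32))
    a=r[2] if r[1][0]<r[1][1] else r[2]-90
    return np.round(r[0],1),np.round(sorted(r[1]),1),round(a if a<45 else a-90,1)
E
python3 - <<'E'
from h import *
s0,d=load('scene',0),load('scene'); st=manip.get_state()['eef_pos']; D=az_now()[0]-90
m,ax,t,n=shank(d,st[:2],D,52)
print(n,m.round(1),'D',D,'az',np.degrees(np.arctan2(ax[1],ax[0])).round(1),'pitch',np.degrees(np.arcsin(ax[2])).round(2),'lat',(m-st)[:2]@[-ax[1],ax[0]],'z',m[2]-st[2])
for k,c in dict(a=(638,-64),b=(471,61),c=(447,-195)).items(): print(k,plaque(s0,c),plaque(d,c))
E
```

```text
71 [634.8 -60.6  51.7] D -43.7453746487222 az -44.0 pitch -0.72 lat 0.18840269528378098 z 7.872032608420589
a (array([642.2, -62.1]), array([103.6, 146.9]), 1.0) (array([646.7, -65.9]), array([102.8, 147.8]), -6.8)
b (array([475. ,  62.1]), array([104.3, 145.9]), 0.8) (array([475.1,  71.6]), array([104.7, 126.9]), 0.7)
c (array([ 452.3, -193.2]), array([105.1, 149.8]), -10.5) (array([ 452.1, -193.4]), array([104.1, 150. ]), -10.9)
```

Plaque a itself has turned from 1° to −6.8°, so the eye seems to have hit its stop. I swing back to the hole axis, draw out, rise, and measure.

```bash
python3 -m handwheel '[{"rx":0,"ry":0,"rz":-0.111,"tx":-0.0008,"ty":-0.0174,"tz":0,"gripper":255},{"rx":0,"ry":0,"rz":-0.222,"tx":-0.003,"ty":-0.0347,"tz":0,"gripper":255},{"rx":0,"ry":0,"rz":-0.333,"tx":-0.0068,"ty":-0.0518,"tz":0,"gripper":255},{"rx":0,"ry":0,"rz":-0.444,"tx":-0.0121,"ty":-0.0684,"tz":0,"gripper":255},{"rx":0,"ry":0,"rz":-0.556,"tx":-0.0187,"ty":-0.0845,"tz":0,"gripper":255},{"rx":0,"ry":0,"rz":-0.667,"tx":-0.0268,"ty":-0.1,"tz":0,"gripper":255},{"rx":0,"ry":0,"rz":-0.778,"tx":-0.0362,"ty":-0.1147,"tz":0,"gripper":255},{"rx":0,"ry":0,"rz":-0.778,"tx":-0.0362,"ty":-0.1147,"tz":0,"gripper":255}]' >/dev/null
python3 -c "
from h import *
show()"
python3 -m handwheel '[{"rx":0,"ry":0,"rz":0,"tx":0.02,"ty":0,"tz":0,"gripper":255},{"rx":0,"ry":0,"rz":0,"tx":0.05,"ty":0,"tz":0,"gripper":255},{"rx":0,"ry":0,"rz":0,"tx":0.08,"ty":0,"tz":0,"gripper":255},{"rx":0,"ry":0,"rz":0,"tx":0.11,"ty":0,"tz":0,"gripper":255},{"rx":0,"ry":0,"rz":0,"tx":0.13,"ty":0,"tz":0,"gripper":255},{"rx":0,"ry":0,"rz":0,"tx":0.14,"ty":0,"tz":-0.06,"gripper":255},{"rx":0,"ry":0,"rz":0,"tx":0.14,"ty":0,"tz":-0.15,"gripper":255},{"rx":0,"ry":0,"rz":0,"tx":0.14,"ty":0,"tz":-0.15,"gripper":255}]' >/dev/null
python3 - <<'E'
from h import *
show(); d=load('scene'); np.savez('scene3.npz',**{k:d[k] for k in('pixels','z_map','intrinsics','T')})
print(loopfit(d,(638.8,-64.4),'scene'),plaque(d,(640,-64)))
u,v=proj(d,(638,-64,45))[0].astype(int); cv2.imwrite('pics/a6.png',crop(d,u,v,36,28,8))
E
```

```text
t 16.13 pos [560.4 -54.5  44.1] az 81.21 q [-0.1   0.39 -0.4   0.78 -0.    0.06] gap 0.269 ff 59.5 F [-0.1 -0.  -1. ] M [0.05 0.05 0.03]
t 16.8 pos [508.5 -44.1 109.2] az 81.01 q [-0.09  0.23 -0.46  0.88 -0.    0.07] gap 0.266 ff 59.6 F [ 0.7  0.2 -0.8] M [-0.04 -0.15  0.02]
(array([643.2, -67.8]), array([643.2, -67.9]), np.float64(88.4), np.float64(18.7)) (array([646.8, -66. ]), array([103.4, 147.7]), -6.4)
```

Run:
```python
from h import *
t=load('top'); t0=load('top',0)
np.savez('top3.npz',**{k:t[k] for k in('pixels','z_map','intrinsics','T')})
print(loopfit(t,(643,-67.8),'top'))
try: print(plaque(t,(640,-64)))
except Exception as e: print(e)
print(plaque(t0,(640,-64)))
# long edges of plaque in scene by line fit of label/rivets
d=load('scene',3); s0=load('scene',0)
for q,c in((s0,(638,-64)),(d,(643,-68))):
    h=cv2.cvtColor(q['pixels'],cv2.COLOR_BGR2HSV); C=ray(q,np.stack(np.meshgrid(np.arange(560),np.arange(420)),-1).reshape(-1,2),27).reshape(420,560,3)
    m=(np.hypot(C[...,0]-c[0],C[...,1]-c[1])<90)&(h[...,1]<70)&(h[...,2]>90)&(abs(C[...,0]-c[0])<55)
    n,l,s,ce=cv2.connectedComponentsWithStats(m.astype(np.uint8))
    for i in range(1,n):
        if 6<s[i,4]<400: print(s[i,4],ray(q,ce[i],27)[0,:2].round(1))
    print()
```

```text
avg = a.mean(axis, **keepdims_kw)
  ret = um.true_divide(
h.py:44: RuntimeWarning: Degrees of freedom <= 0 for slice
  w,V=np.linalg.eigh(np.cov(P[:,:2].T)); e=V[:,1]; t=(P[:,:2]-P[:,:2].mean(0))@e; mid=P[:,:2].mean(0)+e*(t.max()+t.min())/2
  c *= np.true_divide(1, fact)
  c *= np.true_divide(1, fact)
h.py:44: RuntimeWarning: Mean of empty slice.
  w,V=np.linalg.eigh(np.cov(P[:,:2].T)); e=V[:,1]; t=(P[:,:2]-P[:,:2].mean(0))@e; mid=P[:,:2].mean(0)+e*(t.max()+t.min())/2
Traceback (most recent call last):
  File "h.py", line 44, in loopfit
    w,V=np.linalg.eigh(np.cov(P[:,:2].T)); e=V[:,1]; t=(P[:,:2]-P[:,:2].mean(0))@e; mid=P[:,:2].mean(0)+e*(t.max()+t.min())/2
                                                                                                           ~~~~~^^
ValueError: zero-size array to reduction operation maximum which has no identity
```

The top view is blocked. The loop is at (643,−68) with its hole axis at −2° and the plaque at −6°, so I go in again and push firmly to the stop.

```bash
python3 -c "
from h import *
print(delta((518.4,-61.3,43.8),87))"
```

```text
(array([-0.0347, -0.0381,  0.1541]), array([ 1.000e-04,  5.400e-03, -1.331e-01]))
```

```bash
python3 -m handwheel '[{"rx":0,"ry":0,"rz":-0.133,"tx":-0.035,"ty":-0.038,"tz":0.05,"gripper":255},{"rx":0,"ry":0,"rz":-0.133,"tx":-0.035,"ty":-0.038,"tz":0.1,"gripper":255},{"rx":0,"ry":0,"rz":-0.133,"tx":-0.035,"ty":-0.038,"tz":0.154,"gripper":255},{"rx":0,"ry":0,"rz":-0.133,"tx":-0.035,"ty":-0.038,"tz":0.154,"gripper":255},{"rx":0,"ry":0,"rz":-0.133,"tx":-0.035,"ty":-0.038,"tz":0.154,"gripper":255},{"rx":0,"ry":0,"rz":-0.133,"tx":-0.035,"ty":-0.038,"tz":0.154,"gripper":255}]' >/dev/null
cat >> h.py <<'E'
def miss(L,N):
    """lateral (tool y) and vertical miss of the shank line at the loop L (x,y), hole azimuth N"""
    show(); d=load('scene'); st=manip.get_state()['eef_pos']; D=az_now()[0]-90
    m,ax,t,n=shank(d,st[:2],D,st[2]+8); L=np.array([*L,51.5]); k=(L-m)[:2]@ax[:2]/(ax[:2]@ax[:2]); p=m+ax*k
    y=az_now()[1][:,1]
    print('n',n,'D',round(D,1),'axis az',np.degrees(np.arctan2(ax[1],ax[0])).round(1),'pitch',np.degrees(np.arcsin(ax[2])).round(1),'miss toolY',((p-L)@y).round(2),'z',(p-L)[2].round(2),'| kin toolY',((st-L)@y).round(2),'z',(st[2]+7.9-51.5).round(2),'dist',np.hypot(*(L-st)[:2]).round(1))
    try: print('loop',loopfit(d,L,'scene'))
    except Exception as e: print(e)
E
python3 -c "
from h import *
miss((643.2,-67.8),-2)"
```

```text
t 17.4 pos [516.5 -61.2  42.2] az 87.01 q [-0.12  0.32 -0.5   0.75 -0.   -0.07] gap 0.263 ff 59.5 F [ 0.2 -0.1 -0.7] M [ 0.06 -0.02  0.02]
n 60 D -3.0 axis az -3.4 pitch -1.5 miss toolY -1.58 z -2.66 | kin toolY 0.04 z -0.79 dist 126.2
loop (array([643.3, -68. ]), array([643.3, -67.9]), np.float64(92.8), np.float64(17.8))
```

```bash
python3 -m handwheel '[{"rx":0,"ry":0,"rz":0,"tx":0,"ty":0.0018,"tz":-0.0055,"gripper":255},{"rx":0,"ry":0,"rz":0,"tx":-0.015,"ty":0.0018,"tz":-0.0055,"gripper":255},{"rx":0,"ry":0,"rz":0,"tx":-0.03,"ty":0.0018,"tz":-0.0055,"gripper":255},{"rx":0,"ry":0,"rz":0,"tx":-0.045,"ty":0.0018,"tz":-0.0055,"gripper":255},{"rx":0,"ry":0,"rz":0,"tx":-0.06,"ty":0.0018,"tz":-0.0055,"gripper":255},{"rx":0,"ry":0,"rz":0,"tx":-0.07,"ty":0.0018,"tz":-0.0055,"gripper":255},{"rx":0,"ry":0,"rz":0,"tx":-0.07,"ty":0.0018,"tz":-0.0055,"gripper":255}]' >/dev/null
python3 -c "
from h import *
show()"
python3 -m handwheel '[{"rx":0,"ry":0,"rz":0,"tx":-0.02,"ty":0,"tz":0,"gripper":255},{"rx":0,"ry":0,"rz":0,"tx":-0.045,"ty":0,"tz":0,"gripper":255},{"rx":0,"ry":0,"rz":0,"tx":-0.045,"ty":0,"tz":0,"gripper":255}]' >/dev/null
python3 -c "
from h import *
miss((643.2,-67.8),-2)
d=load('scene');u,v=proj(d,(620,-64,50))[0].astype(int); cv2.imwrite('pics/a7.png',crop(d,u,v,40,32,8))"
```

```text
t 18.03 pos [546.1 -62.1  44.4] az 87.02 q [-0.11  0.37 -0.43  0.77 -0.   -0.06] gap 0.263 ff 59.5 F [ 0.2  0.9 -1.4] M [ 0.    0.   -0.03]
t 18.28 pos [565.3 -63.2  44.6] az 87.01 q [-0.11  0.4  -0.38  0.79  0.   -0.06] gap 0.265 ff 59.5 F [ 1.  -0.5 -1.3] M [-0.01 -0.07  0.06]
n 63 D -3.0 axis az -2.7 pitch 0.5 miss toolY -0.66 z 1.59 | kin toolY 0.58 z 0.8 dist 79.2
loop (array([642., -68.]), array([643.1, -68.1]), np.float64(176.1), np.float64(34.3))
```

```bash
python3 -m handwheel '[{"rx":0,"ry":0,"rz":0.111,"tx":-0.0008,"ty":0.0174,"tz":0,"gripper":255},{"rx":0,"ry":0,"rz":0.222,"tx":-0.003,"ty":0.0347,"tz":0,"gripper":255},{"rx":0,"ry":0,"rz":0.333,"tx":-0.0068,"ty":0.0518,"tz":0,"gripper":255},{"rx":0,"ry":0,"rz":0.444,"tx":-0.0121,"ty":0.0684,"tz":0,"gripper":255},{"rx":0,"ry":0,"rz":0.556,"tx":-0.0187,"ty":0.0845,"tz":0,"gripper":255},{"rx":0,"ry":0,"rz":0.667,"tx":-0.0268,"ty":0.1,"tz":0,"gripper":255},{"rx":0,"ry":0,"rz":0.778,"tx":-0.0362,"ty":0.1147,"tz":0,"gripper":255},{"rx":0,"ry":0,"rz":0.778,"tx":-0.0362,"ty":0.1147,"tz":0,"gripper":255}]' >/dev/null
python3 -c "
from h import *
show();d=load('scene');print(plaque(d,(643,-66)))"
python3 -m handwheel '[{"rx":0,"ry":0,"rz":0.111,"tx":-0.0008,"ty":0.0174,"tz":0,"gripper":255},{"rx":0,"ry":0,"rz":0.222,"tx":-0.003,"ty":0.0347,"tz":0,"gripper":255},{"rx":0,"ry":0,"rz":0.222,"tx":-0.003,"ty":0.0347,"tz":0,"gripper":255}]' >/dev/null
python3 -c "
from h import *
show();d=load('scene');print(plaque(d,(643,-66)))"
python3 -m handwheel '[{"rx":0,"ry":0,"rz":0.111,"tx":-0.0008,"ty":0.0174,"tz":0,"gripper":255},{"rx":0,"ry":0,"rz":0.222,"tx":-0.003,"ty":0.0347,"tz":0,"gripper":255},{"rx":0,"ry":0,"rz":0.222,"tx":-0.003,"ty":0.0347,"tz":0,"gripper":255}]' >/dev/null
python3 -c "
from h import *
show();d=load('scene');print(plaque(d,(643,-66)))"
```

```text
t 19.05 pos [579.3 -17.4  44.1] az 51.92 q [-0.03  0.42 -0.35  0.8  -0.    0.63] gap 0.268 ff 59.6 F [-0.2 -0.9 -0.5] M [-0.15  0.12 -0.1 ]
(array([647.6, -61.6]), array([103.2, 138.9]), -6.2)
t 19.35 pos [588.8  -7.6  44.1] az 42.04 q [-0.01  0.43 -0.33  0.81 -0.    0.82] gap 0.27 ff 59.5 F [ 0.1 -0.7 -1.9] M [-0.14  0.12  0.01]
(array([647.2, -65.9]), array([103.4, 147.9]), -6.8)
t 19.65 pos [600.2   0.7  44.1] az 32.12 q [ 0.    0.45 -0.3   0.82  0.    1.01] gap 0.269 ff 59.5 F [ 0.1 -0.7 -1.5] M [0.07 0.05 0.07]
(array([650.2, -62.5]), array([ 99.4, 141.3]), -12.3)
```

The plaque now turns with the driver (−6.8° → −12.3°), so eye a is on its stop. I swing back, draw out and measure.

```bash
python3 -m handwheel '[{"rx":0,"ry":0,"rz":-0.111,"tx":-0.0008,"ty":-0.0174,"tz":0,"gripper":255},{"rx":0,"ry":0,"rz":-0.222,"tx":-0.003,"ty":-0.0347,"tz":0,"gripper":255},{"rx":0,"ry":0,"rz":-0.333,"tx":-0.0068,"ty":-0.0518,"tz":0,"gripper":255},{"rx":0,"ry":0,"rz":-0.444,"tx":-0.0121,"ty":-0.0684,"tz":0,"gripper":255},{"rx":0,"ry":0,"rz":-0.556,"tx":-0.0187,"ty":-0.0845,"tz":0,"gripper":255},{"rx":0,"ry":0,"rz":-0.667,"tx":-0.0268,"ty":-0.1,"tz":0,"gripper":255},{"rx":0,"ry":0,"rz":-0.778,"tx":-0.0362,"ty":-0.1147,"tz":0,"gripper":255},{"rx":0,"ry":0,"rz":-0.889,"tx":-0.0468,"ty":-0.1286,"tz":0,"gripper":255}]' >/dev/null
python3 -m handwheel '[{"rx":0,"ry":0,"rz":0,"tx":0,"ty":0,"tz":0,"gripper":255},{"rx":0,"ry":0,"rz":0,"tx":0,"ty":0,"tz":0,"gripper":255},{"rx":0,"ry":0,"rz":0,"tx":0.03,"ty":0,"tz":0,"gripper":255},{"rx":0,"ry":0,"rz":0,"tx":0.06,"ty":0,"tz":0,"gripper":255},{"rx":0,"ry":0,"rz":0,"tx":0.09,"ty":0,"tz":0,"gripper":255},{"rx":0,"ry":0,"rz":0,"tx":0.13,"ty":0,"tz":0,"gripper":255},{"rx":0,"ry":0,"rz":0,"tx":0.13,"ty":0,"tz":-0.06,"gripper":255},{"rx":0,"ry":0,"rz":0,"tx":0.13,"ty":0,"tz":-0.16,"gripper":255}]' >/dev/null
python3 -c "
from h import *
show()
for i in range(3):
  d=load('scene'); print(loopfit(d,(645,-68),'scene'),plaque(d,(645,-68)))
  np.savez('scene4.npz',**{k:d[k] for k in('pixels','z_map','intrinsics','T')})"
```

```text
t 21.03 pos [512.1 -25.7 105.1] az 72.05 q [-0.05  0.25 -0.44  0.89  0.    0.26] gap 0.267 ff 59.5 F [ 0.5  0.2 -1.5] M [ 0.01 -0.08 -0.02]
(array([643.7, -68. ]), array([643.7, -68.1]), np.float64(78.9), np.float64(20.4)) (array([647.6, -66.1]), array([103.4, 148.8]), -13.0)
(array([643.9, -67.6]), array([643.8, -67.9]), np.float64(78.7), np.float64(19.5)) (array([647.8, -66. ]), array([103.6, 149.1]), -13.0)
(array([643.7, -68. ]), array([643.7, -68.1]), np.float64(80.6), np.float64(19.3)) (array([647.5, -65.9]), array([103.5, 149.2]), -13.4)
```

Eye a: hole axis about −10.5°, plaque −13°, which is home within about 0.04 rad. Next I rotate for b (insert at D = 113.5°).

```bash
python3 -m handwheel '[{"rx":0,"ry":0,"rz":-1,"tx":0,"ty":0,"tz":0,"gripper":255},{"rx":0,"ry":0,"rz":-1,"tx":0,"ty":0,"tz":0,"gripper":255},{"rx":0,"ry":0,"rz":-1,"tx":0,"ty":0,"tz":0,"gripper":255},{"rx":0,"ry":0,"rz":-1,"tx":0,"ty":0,"tz":0,"gripper":255},{"rx":0,"ry":0,"rz":-1,"tx":0,"ty":0,"tz":0,"gripper":255},{"rx":0,"ry":0,"rz":-1,"tx":0,"ty":0,"tz":0,"gripper":255},{"rx":0,"ry":0,"rz":-1,"tx":0,"ty":0,"tz":0,"gripper":255}]' >/dev/null
python3 -m handwheel '[{"rx":0,"ry":0,"rz":-1,"tx":0,"ty":0,"tz":0,"gripper":255},{"rx":0,"ry":0,"rz":-1,"tx":0,"ty":0,"tz":0,"gripper":255},{"rx":0,"ry":0,"rz":-1,"tx":0,"ty":0,"tz":0,"gripper":255},{"rx":0,"ry":0,"rz":-1,"tx":0,"ty":0,"tz":0,"gripper":255},{"rx":0,"ry":0,"rz":-1,"tx":0,"ty":0,"tz":0,"gripper":255},{"rx":0,"ry":0,"rz":-1,"tx":0,"ty":0,"tz":0,"gripper":255},{"rx":0,"ry":0,"rz":-1,"tx":0,"ty":0,"tz":0,"gripper":255}]' >/dev/null
python3 -m handwheel '[{"rx":0,"ry":0,"rz":-0.9,"tx":0,"ty":0,"tz":0,"gripper":255},{"rx":0,"ry":0,"rz":-0.9,"tx":0,"ty":0,"tz":0,"gripper":255},{"rx":0,"ry":0,"rz":-0.9,"tx":0,"ty":0,"tz":0,"gripper":255},{"rx":0,"ry":0,"rz":-0.9,"tx":0,"ty":0,"tz":0,"gripper":255},{"rx":0,"ry":0,"rz":-0.9,"tx":0,"ty":0,"tz":0,"gripper":255},{"rx":0,"ry":0,"rz":-0.9,"tx":0,"ty":0,"tz":0,"gripper":255},{"rx":0,"ry":0,"rz":-0.9,"tx":0,"ty":0,"tz":0,"gripper":255}]' >/dev/null
python3 -c "
from h import *
show();print(delta((521.3,-53.6,44),-156.5)); d=load('scene');print(loopfit(d,(472,61),'scene'),plaque(d,(472,61)))"
```

```text
t 22.93 pos [516.4 -26.2 107.3] az -157.36 q [-0.05  0.25 -0.43  0.89  0.   -2.02] gap 0.266 ff 59.5 F [-0.7  0.5 -1.3] M [-0.05  0.02 -0.01]
(array([0.0679, 0.0149, 0.1581]), array([ 0.0016,  0.0008, -0.0192]))
(array([473.2,  61.5]), array([473. ,  61.4]), np.float64(24.4), np.float64(18.8)) (array([474.8,  61.9]), array([104.2, 146.3]), 0.2)
```

```bash
python3 -m handwheel '[{"rx":0,"ry":0,"rz":-0.019,"tx":0.068,"ty":0.013,"tz":0,"gripper":255},{"rx":0,"ry":0,"rz":-0.019,"tx":0.068,"ty":0.013,"tz":0.05,"gripper":255},{"rx":0,"ry":0,"rz":-0.019,"tx":0.068,"ty":0.013,"tz":0.1,"gripper":255},{"rx":0,"ry":0,"rz":-0.019,"tx":0.068,"ty":0.013,"tz":0.14,"gripper":255},{"rx":0,"ry":0,"rz":-0.019,"tx":0.068,"ty":0.013,"tz":0.157,"gripper":255},{"rx":0,"ry":0,"rz":-0.019,"tx":0.068,"ty":0.013,"tz":0.157,"gripper":255},{"rx":0,"ry":0,"rz":-0.019,"tx":0.068,"ty":0.013,"tz":0.157,"gripper":255}]' >/dev/null
python3 -c "
from h import *
miss((472.5,61.3),113.5)
miss((472.5,61.3),113.5)"
```

```text
t 23.57 pos [522.4 -53.4  45.4] az -156.67 q [-0.1   0.33 -0.49  0.76 -0.   -2.08] gap 0.267 ff 59.6 F [ 0.5  0.8 -0.8] M [ 0.01 -0.01 -0.01]
n 59 D -246.7 axis az 113.3 pitch 0.5 miss toolY -0.54 z 1.8 | kin toolY -0.99 z 2.45 dist 125.4
loop (array([472.3,  61.3]), array([472.4,  61.3]), np.float64(23.3), np.float64(18.2))
t 23.62 pos [523.1 -53.5  46.1] az -156.65 q [-0.1   0.33 -0.49  0.76  0.   -2.08] gap 0.265 ff 59.6 F [-0.4  0.3 -0.6] M [ 0.03 -0.   -0.02]
n 61 D -246.6 axis az 115.2 pitch -1.5 miss toolY 0.57 z 0.53 | kin toolY -1.29 z 2.81 dist 125.6
loop (array([472.1,  61.2]), array([472.3,  61.3]), np.float64(24.5), np.float64(15.3))
```

```bash
python3 -m handwheel '[{"rx":0,"ry":0,"rz":0,"tx":0,"ty":0.001,"tz":0.004,"gripper":255},{"rx":0,"ry":0,"rz":0,"tx":-0.015,"ty":0.001,"tz":0.004,"gripper":255},{"rx":0,"ry":0,"rz":0,"tx":-0.03,"ty":0.001,"tz":0.004,"gripper":255},{"rx":0,"ry":0,"rz":0,"tx":-0.045,"ty":0.001,"tz":0.004,"gripper":255},{"rx":0,"ry":0,"rz":0,"tx":-0.06,"ty":0.001,"tz":0.004,"gripper":255},{"rx":0,"ry":0,"rz":0,"tx":-0.07,"ty":0.001,"tz":0.004,"gripper":255},{"rx":0,"ry":0,"rz":0,"tx":-0.07,"ty":0.001,"tz":0.004,"gripper":255}]' >/dev/null
python3 -c "
from h import *
show()"
python3 -m handwheel '[{"rx":0,"ry":0,"rz":0,"tx":-0.02,"ty":0,"tz":0,"gripper":255},{"rx":0,"ry":0,"rz":0,"tx":-0.045,"ty":0,"tz":0,"gripper":255},{"rx":0,"ry":0,"rz":0,"tx":-0.045,"ty":0,"tz":0,"gripper":255}]' >/dev/null
python3 -c "
from h import *
miss((472.3,61.3),113.5); d=load('scene'); print(plaque(d,(472,61)))
u,v=proj(d,(480,40,50))[0].astype(int); cv2.imwrite('pics/b1.png',crop(d,u,v,40,32,8))"
```

```text
t 24.25 pos [510.2 -27.   43.8] az -156.54 q [-0.05  0.31 -0.52  0.74  0.   -2.03] gap 0.267 ff 59.5 F [-0.5 -0.2 -1.3] M [0.01 0.22 0.05]
t 24.5 pos [502.8  -9.8  43.7] az -156.56 q [-0.02  0.29 -0.54  0.74  0.   -2.  ] gap 0.27 ff 59.5 F [-1.  -0.2 -1.7] M [0.02 0.17 0.1 ]
n 49 D -246.5 axis az 113.0 pitch -0.5 miss toolY -0.19 z -0.17 | kin toolY 0.15 z 0.13 dist 78.0
loop (array([472.8,  62. ]), array([472.9,  61.8]), np.float64(113.7), np.float64(34.8))
(array([475.1,  68.8]), array([104.6, 132.6]), 0.8)
```

View pics/b1.png

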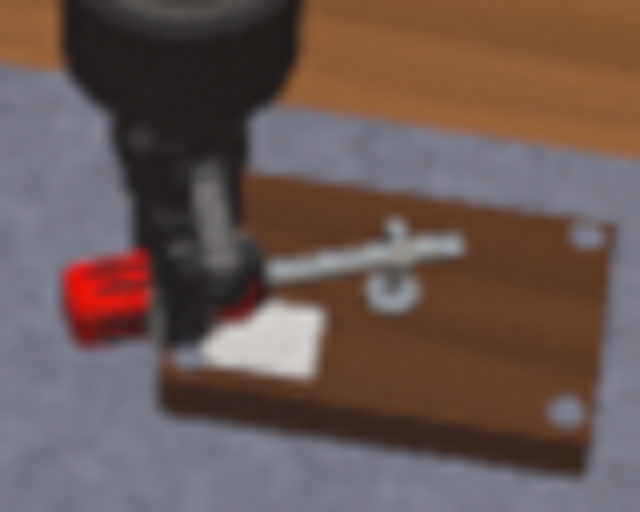

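The shank is through loop b: tip at (455,243), loop at (398,245). I start the swing.

```bash
python3 -m handwheel '[{"rx":0,"ry":0,"rz":0,"tx":0.004,"ty":0,"tz":0,"gripper":255},{"rx":0,"ry":0,"rz":0,"tx":0.004,"ty":0,"tz":0,"gripper":255}]' >/dev/null
python3 -m handwheel '[{"rx":0,"ry":0,"rz":0.111,"tx":-0.0008,"ty":0.0174,"tz":0,"gripper":255},{"rx":0,"ry":0,"rz":0.222,"tx":-0.003,"ty":0.0347,"tz":0,"gripper":255},{"rx":0,"ry":0,"rz":0.333,"tx":-0.0068,"ty":0.0518,"tz":0,"gripper":255},{"rx":0,"ry":0,"rz":0.444,"tx":-0.0121,"ty":0.0684,"tz":0,"gripper":255},{"rx":0,"ry":0,"rz":0.556,"tx":-0.0187,"ty":0.0845,"tz":0,"gripper":255},{"rx":0,"ry":0,"rz":0.667,"tx":-0.0268,"ty":0.1,"tz":0,"gripper":255},{"rx":0,"ry":0,"rz":0.778,"tx":-0.0362,"ty":0.1147,"tz":0,"gripper":255},{"rx":0,"ry":0,"rz":0.889,"tx":-0.0468,"ty":0.1286,"tz":0,"gripper":255}]' >/dev/null
python3 -c "
from h import *
show()"
python3 -m handwheel '[{"rx":0,"ry":0,"rz":0.111,"tx":-0.0008,"ty":0.0174,"tz":0,"gripper":255},{"rx":0,"ry":0,"rz":0.222,"tx":-0.003,"ty":0.0347,"tz":0,"gripper":255},{"rx":0,"ry":0,"rz":0.333,"tx":-0.0068,"ty":0.0518,"tz":0,"gripper":255},{"rx":0,"ry":0,"rz":0.444,"tx":-0.0121,"ty":0.0684,"tz":0,"gripper":255},{"rx":0,"ry":0,"rz":0.556,"tx":-0.0187,"ty":0.0845,"tz":0,"gripper":255},{"rx":0,"ry":0,"rz":0.667,"tx":-0.0268,"ty":0.1,"tz":0,"gripper":255},{"rx":0,"ry":0,"rz":0.778,"tx":-0.0362,"ty":0.1147,"tz":0,"gripper":255},{"rx":0,"ry":0,"rz":0.889,"tx":-0.0468,"ty":0.1286,"tz":0,"gripper":255}]' >/dev/null
python3 -c "
from h import *
miss((472.3,61.3),113.5); d=load('scene'); print(plaque(d,(472,61)))"
```

```text
t 25.43 pos [448.2 -15.6  43.4] az 163.15 q [-0.04  0.21 -0.66  0.71  0.   -1.31] gap 0.267 ff 59.6 F [-3.6  3.  -0.1] M [0.71 0.88 0.42]
t 26.1 pos [405.2  16.8  43.7] az 123.13 q [ 0.04  0.13 -0.75  0.69  0.   -0.54] gap 0.267 ff 59.5 F [-2.6  1.6 -2.7] M [0.39 0.51 0.39]
n 47 D 32.9 axis az 32.8 pitch -1.8 miss toolY -2.42 z 0.44 | kin toolY -0.21 z 0.1 dist 80.5
loop (array([472.4,  57.9]), array([474.5,  59. ]), np.float64(28.9), np.float64(33.3))
(array([478.8,  60.8]), array([105.4, 146.1]), -0.9)
```

```bash
python3 -m handwheel '[{"rx":0,"ry":0,"rz":0.111,"tx":-0.0008,"ty":0.0174,"tz":0,"gripper":255},{"rx":0,"ry":0,"rz":0.222,"tx":-0.003,"ty":0.0347,"tz":0,"gripper":255},{"rx":0,"ry":0,"rz":0.333,"tx":-0.0068,"ty":0.0518,"tz":0,"gripper":255},{"rx":0,"ry":0,"rz":0.444,"tx":-0.0121,"ty":0.0684,"tz":0,"gripper":255},{"rx":0,"ry":0,"rz":0.556,"tx":-0.0187,"ty":0.0845,"tz":0,"gripper":255},{"rx":0,"ry":0,"rz":0.667,"tx":-0.0268,"ty":0.1,"tz":0,"gripper":255},{"rx":0,"ry":0,"rz":0.778,"tx":-0.0362,"ty":0.1147,"tz":0,"gripper":255},{"rx":0,"ry":0,"rz":0.889,"tx":-0.0468,"ty":0.1286,"tz":0,"gripper":255}]' >/dev/null
python3 -c "
from h import *
show();d=load('scene'); print(plaque(d,(474,61)))"
python3 -m handwheel '[{"rx":0,"ry":0,"rz":0.111,"tx":-0.0008,"ty":0.0174,"tz":0,"gripper":255},{"rx":0,"ry":0,"rz":0.222,"tx":-0.003,"ty":0.0347,"tz":0,"gripper":255},{"rx":0,"ry":0,"rz":0.333,"tx":-0.0068,"ty":0.0518,"tz":0,"gripper":255},{"rx":0,"ry":0,"rz":0.444,"tx":-0.0121,"ty":0.0684,"tz":0,"gripper":255},{"rx":0,"ry":0,"rz":0.556,"tx":-0.0187,"ty":0.0845,"tz":0,"gripper":255},{"rx":0,"ry":0,"rz":0.667,"tx":-0.0268,"ty":0.1,"tz":0,"gripper":255},{"rx":0,"ry":0,"rz":0.778,"tx":-0.0362,"ty":0.1147,"tz":0,"gripper":255},{"rx":0,"ry":0,"rz":0.889,"tx":-0.0468,"ty":0.1286,"tz":0,"gripper":255}]' >/dev/null
python3 -c "
from h import *
miss((474,60),113.5); d=load('scene'); print(plaque(d,(474,61)))"
```

```text
t 26.87 pos [393.7  69.9  43.9] az 83.26 q [ 0.18  0.12 -0.77  0.68  0.    0.29] gap 0.262 ff 59.3 F [-0.7  0.5 -3.5] M [0.07 0.31 0.18]
(array([479.6,  60.1]), array([104. , 145.6]), -3.4)
t 27.58 pos [418.6 119.   43.9] az 43.36 q [ 0.28  0.18 -0.69  0.7   0.    1.09] gap 0.268 ff 59.3 F [-0.1  0.3 -2.6] M [0.23 0.24 0.14]
n 54 D -46.9 axis az -47.3 pitch -0.4 miss toolY 0.0 z -0.47 | kin toolY 1.08 z 0.44 dist 80.5
loop (array([473.8,  61.5]), array([474.5,  60.6]), np.float64(127.8), np.float64(34.5))
(array([480.6,  60.1]), array([104.9, 146.1]), -4.4)
```

```bash
python3 -m handwheel '[{"rx":0,"ry":0,"rz":0.111,"tx":-0.0008,"ty":0.0174,"tz":0,"gripper":255},{"rx":0,"ry":0,"rz":0.222,"tx":-0.003,"ty":0.0347,"tz":0,"gripper":255},{"rx":0,"ry":0,"rz":0.222,"tx":-0.003,"ty":0.0347,"tz":0,"gripper":255}]' >/dev/null
python3 -c "
from h import *
show();d=load('scene'); print(plaque(d,(475,61)))"
python3 -m handwheel '[{"rx":0,"ry":0,"rz":0.111,"tx":-0.0008,"ty":0.0174,"tz":0,"gripper":255},{"rx":0,"ry":0,"rz":0.167,"tx":-0.0017,"ty":0.026,"tz":0,"gripper":255},{"rx":0,"ry":0,"rz":0.167,"tx":-0.0017,"ty":0.026,"tz":0,"gripper":255}]' >/dev/null
python3 -c "
from h import *
show();d=load('scene'); print(plaque(d,(475,61)),az_now()[0]-90)"
```

```text
t 27.93 pos [430.2 127.4  44. ] az 33.5 q [ 0.29  0.2  -0.66  0.7  -0.    1.27] gap 0.267 ff 59.3 F [ 0.1 -1.1 -3.2] M [ 0.14 -0.06  0.13]
(array([481.2,  59.9]), array([104.2, 148.1]), -12.7)
t 28.23 pos [438.3 132.2  44. ] az 26.06 q [ 0.29  0.22 -0.64  0.71 -0.    1.41] gap 0.265 ff 59.5 F [ 0.7  0.1 -3.4] M [ 0.18 -0.11  0.23]
(array([479.9,  59.4]), array([104.2, 148.3]), -18.9) -63.86904348516677
```

Plaque b now turns with the driver (−4.4 → −18.9°), so its eye is at the stop. I swing back 20° to free the shank, draw out and lift.

```bash
python3 -m handwheel '[{"rx":0,"ry":0,"rz":-0.111,"tx":-0.0008,"ty":-0.0174,"tz":0,"gripper":255},{"rx":0,"ry":0,"rz":-0.222,"tx":-0.003,"ty":-0.0347,"tz":0,"gripper":255},{"rx":0,"ry":0,"rz":-0.333,"tx":-0.0068,"ty":-0.0518,"tz":0,"gripper":255},{"rx":0,"ry":0,"rz":-0.5,"tx":-0.0152,"ty":-0.0765,"tz":0,"gripper":255},{"rx":0,"ry":0,"rz":-0.5,"tx":-0.0152,"ty":-0.0765,"tz":0,"gripper":255},{"rx":0,"ry":0,"rz":-0.5,"tx":-0.0152,"ty":-0.0765,"tz":0,"gripper":255}]' >/dev/null
python3 -m handwheel '[{"rx":0,"ry":0,"rz":0,"tx":0.03,"ty":0,"tz":0,"gripper":255},{"rx":0,"ry":0,"rz":0,"tx":0.06,"ty":0,"tz":0,"gripper":255},{"rx":0,"ry":0,"rz":0,"tx":0.09,"ty":0,"tz":0,"gripper":255},{"rx":0,"ry":0,"rz":0,"tx":0.12,"ty":0,"tz":0,"gripper":255},{"rx":0,"ry":0,"rz":0,"tx":0.12,"ty":0,"tz":0,"gripper":255},{"rx":0,"ry":0,"rz":0,"tx":0.12,"ty":0,"tz":-0.06,"gripper":255},{"rx":0,"ry":0,"rz":0,"tx":0.12,"ty":0,"tz":-0.16,"gripper":255},{"rx":0,"ry":0,"rz":0,"tx":0.12,"ty":0,"tz":-0.16,"gripper":255}]' >/dev/null
python3 -c "
from h import *
show()
for i in range(3):
  d=load('scene'); print(loopfit(d,(476,60),'scene'),plaque(d,(476,60)))
print(loopfit(d,(448,-195.5),'scene'),plaque(d,(448,-195)))
"
```

```text
t 29.45 pos [380.3 147.3 113.1] az 48.39 q [ 0.37  0.04 -0.67  0.86 -0.    1.1 ] gap 0.267 ff 59.9 F [ 2.7  1.  -0.5] M [ 0.08 -0.13 -0.01]
(array([474.9,  58.1]), array([475.1,  58.7]), np.float64(72.7), np.float64(20.9)) (array([480. ,  59.9]), array([105.2, 147.5]), -17.9)
(array([474.6,  57.4]), array([475.2,  58.9]), np.float64(70.1), np.float64(21.4)) (array([480.2,  59.5]), array([104.5, 147.6]), -19.0)
(array([475.6,  58.2]), array([475.8,  59.1]), np.float64(72.2), np.float64(20.9)) (array([480.4,  59.7]), array([104.8, 148.6]), -19.6)
(array([ 449.8, -195.6]), array([ 449.1, -195.7]), np.float64(5.7), np.float64(18.5)) (array([ 452.1, -193.4]), array([104.1, 150. ]), -10.9)
```

Eye b: hole axis −18.3°, plaque −18.8°, home. I travel to c (insert at D = 96°).

```bash
python3 -m handwheel '[{"rx":0,"ry":0,"rz":-0.15,"tx":-0.05,"ty":-0.025,"tz":-0.02,"gripper":255},{"rx":0,"ry":0,"rz":-0.3,"tx":-0.1,"ty":-0.05,"tz":-0.04,"gripper":255},{"rx":0,"ry":0,"rz":-0.45,"tx":-0.15,"ty":-0.075,"tz":-0.06,"gripper":255},{"rx":0,"ry":0,"rz":-0.6,"tx":-0.2,"ty":-0.1,"tz":-0.06,"gripper":255},{"rx":0,"ry":0,"rz":-0.75,"tx":-0.25,"ty":-0.125,"tz":-0.06,"gripper":255},{"rx":0,"ry":0,"rz":-0.9,"tx":-0.3,"ty":-0.15,"tz":-0.06,"gripper":255},{"rx":0,"ry":0,"rz":-1,"tx":-0.36,"ty":-0.18,"tz":-0.06,"gripper":255},{"rx":0,"ry":0,"rz":-1,"tx":-0.36,"ty":-0.18,"tz":-0.06,"gripper":255}]' >/dev/null
python3 -m handwheel '[{"rx":0,"ry":0,"rz":-0.15,"tx":-0.004,"ty":-0.06,"tz":0,"gripper":255},{"rx":0,"ry":0,"rz":-0.3,"tx":-0.008,"ty":-0.12,"tz":0,"gripper":255},{"rx":0,"ry":0,"rz":-0.45,"tx":-0.012,"ty":-0.18,"tz":0,"gripper":255},{"rx":0,"ry":0,"rz":-0.6,"tx":-0.016,"ty":-0.24,"tz":0,"gripper":255},{"rx":0,"ry":0,"rz":-0.75,"tx":-0.02,"ty":-0.3,"tz":0,"gripper":255},{"rx":0,"ry":0,"rz":-0.9,"tx":-0.024,"ty":-0.36,"tz":0,"gripper":255},{"rx":0,"ry":0,"rz":-1,"tx":-0.026,"ty":-0.4,"tz":0,"gripper":255},{"rx":0,"ry":0,"rz":-1,"tx":-0.026,"ty":-0.4,"tz":0,"gripper":255}]' >/dev/null
python3 -m handwheel '[{"rx":0,"ry":0,"rz":-1,"tx":0,"ty":0,"tz":0,"gripper":255},{"rx":0,"ry":0,"rz":-1,"tx":0,"ty":0,"tz":0,"gripper":255},{"rx":0,"ry":0,"rz":-1,"tx":0,"ty":0,"tz":0,"gripper":255},{"rx":0,"ry":0,"rz":-1,"tx":0,"ty":0,"tz":0,"gripper":255},{"rx":0,"ry":0,"rz":-1,"tx":0,"ty":0,"tz":0,"gripper":255},{"rx":0,"ry":0,"rz":-1,"tx":0,"ty":0,"tz":0,"gripper":255},{"rx":0,"ry":0,"rz":-1,"tx":0,"ty":0,"tz":0,"gripper":255}]' >/dev/null
python3 -c "
from h import *
show();print(delta((461.8,-319.9,70),-174))"
```

```text
t 31.52 pos [ 455.6 -161.6  130.5] az -176.42 q [-0.34  0.17 -0.48  0.93  0.   -1.97] gap 0.264 ff 59.8 F [ 0.1 -0.6 -0.4] M [ 0.   -0.01  0.08]
(array([0.3963, 0.0089, 0.1507]), array([ 0.003 ,  0.002 , -0.0539]))
```

```bash
python3 -m handwheel '[{"rx":0,"ry":0,"rz":-0.054,"tx":0.1,"ty":0.009,"tz":0,"gripper":255},{"rx":0,"ry":0,"rz":-0.054,"tx":0.2,"ty":0.009,"tz":0,"gripper":255},{"rx":0,"ry":0,"rz":-0.054,"tx":0.3,"ty":0.009,"tz":0,"gripper":255},{"rx":0,"ry":0,"rz":-0.054,"tx":0.396,"ty":0.009,"tz":0.05,"gripper":255},{"rx":0,"ry":0,"rz":-0.054,"tx":0.396,"ty":0.009,"tz":0.11,"gripper":255},{"rx":0,"ry":0,"rz":-0.054,"tx":0.396,"ty":0.009,"tz":0.17,"gripper":255},{"rx":0,"ry":0,"rz":-0.054,"tx":0.396,"ty":0.009,"tz":0.216,"gripper":255},{"rx":0,"ry":0,"rz":-0.054,"tx":0.396,"ty":0.009,"tz":0.216,"gripper":255}]' >/dev/null
python3 -m handwheel '[{"rx":0,"ry":0,"rz":0,"tx":0,"ty":0,"tz":0,"gripper":255},{"rx":0,"ry":0,"rz":0,"tx":0,"ty":0,"tz":0,"gripper":255}]' >/dev/null
python3 -c "
from h import *
for i in range(3): miss((448.7,-195.6),96)"
```

```text
t 32.35 pos [ 462.7 -320.7   45.9] az -174.22 q [-0.61  0.39 -0.39  0.79  0.   -2.28] gap 0.264 ff 59.8 F [ 0.2 -0.4 -0.8] M [-0.05 -0.09 -0.01]
n 46 D -264.2 axis az 97.3 pitch -1.4 miss toolY -0.87 z 1.16 | kin toolY -1.79 z 2.96 dist 126.5
loop (array([ 448.4, -195.8]), array([ 448.7, -195.8]), np.float64(6.2), np.float64(19.3))
t 32.4 pos [ 463.2 -321.2   46.6] az -174.21 q [-0.61  0.39 -0.39  0.79  0.   -2.28] gap 0.273 ff 59.8 F [ 1.  -0.5 -0.8] M [-0.04 -0.06  0.02]
n 45 D -264.2 axis az 99.7 pitch -2.6 miss toolY 0.84 z 0.25 | kin toolY -2.01 z 3.29 dist 126.8
loop (array([ 448.4, -195.8]), array([ 448.8, -195.8]), np.float64(6.8), np.float64(18.9))
t 32.45 pos [ 463.5 -321.6   46.9] az -174.21 q [-0.61  0.39 -0.39  0.79  0.   -2.28] gap 0.263 ff 59.8 F [ 0.4  0.2 -1.3] M [-0.06  0.01 -0.  ]
n 52 D -264.2 axis az 97.4 pitch 0.2 miss toolY -1.74 z 3.85 | kin toolY -2.0 z 3.37 dist 126.9
loop (array([ 449.3, -195.8]), array([ 448.7, -195.8]), np.float64(5.9), np.float64(18.0))
```

```bash
python3 -m handwheel '[{"rx":0,"ry":0,"rz":0,"tx":0,"ty":0.0035,"tz":0.0055,"gripper":255},{"rx":0,"ry":0,"rz":0,"tx":-0.01,"ty":0.0035,"tz":0.0055,"gripper":255},{"rx":0,"ry":0,"rz":0,"tx":-0.02,"ty":0.0035,"tz":0.0055,"gripper":255},{"rx":0,"ry":0,"rz":0,"tx":-0.02,"ty":0.0035,"tz":0.0055,"gripper":255}]' >/dev/null
python3 -c "
from h import *
for i in range(2): miss((448.7,-195.7),96)"
```

```text
t 32.83 pos [ 459.8 -312.6   43.4] az -174.19 q [-0.6   0.38 -0.41  0.78  0.   -2.27] gap 0.268 ff 59.8 F [-0.8  0.8 -1.5] M [-0.   -0.    0.03]
n 48 D -264.2 axis az 95.9 pitch -0.2 miss toolY -0.04 z -0.66 | kin toolY 0.63 z -0.17 dist 117.8
loop (array([ 448.1, -197.1]), array([ 448.4, -197. ]), np.float64(19.3), np.float64(19.9))
t 32.88 pos [ 460.  -313.    43.4] az -174.19 q [-0.6   0.38 -0.41  0.78  0.   -2.27] gap 0.267 ff 59.8 F [-1.1 -0.4 -1. ] M [-0.    0.   -0.04]
n 55 D -264.2 axis az 95.8 pitch 0.4 miss toolY -0.33 z 0.24 | kin toolY 0.47 z -0.15 dist 118.2
loop (array([ 449., -196.]), array([ 448.3, -196. ]), np.float64(6.3), np.float64(16.8))
```

Well aligned (cam −0.2, kin +0.5 mm). I insert.

```bash
python3 -m handwheel '[{"rx":0,"ry":0,"rz":0,"tx":-0.012,"ty":0,"tz":0,"gripper":255},{"rx":0,"ry":0,"rz":0,"tx":-0.025,"ty":0,"tz":0,"gripper":255},{"rx":0,"ry":0,"rz":0,"tx":-0.038,"ty":0,"tz":0,"gripper":255},{"rx":0,"ry":0,"rz":0,"tx":-0.05,"ty":0,"tz":0,"gripper":255},{"rx":0,"ry":0,"rz":0,"tx":-0.05,"ty":0,"tz":0,"gripper":255}]' >/dev/null
python3 -c "
from h import *
show()"
python3 -m handwheel '[{"rx":0,"ry":0,"rz":0,"tx":-0.02,"ty":0,"tz":0,"gripper":255},{"rx":0,"ry":0,"rz":0,"tx":-0.043,"ty":0,"tz":0,"gripper":255},{"rx":0,"ry":0,"rz":0,"tx":-0.043,"ty":0,"tz":0,"gripper":255}]' >/dev/null
python3 -c "
from h import *
miss((448.7,-195.7),96); d=load('scene'); print(plaque(d,(448,-195)))
u,v=proj(d,(450,-215,50))[0].astype(int); cv2.imwrite('pics/c3.png',crop(d,u,v,40,32,8))"
```

```text
t 33.35 pos [ 457.8 -292.4   43.2] az -174.16 q [-0.57  0.36 -0.45  0.77  0.   -2.24] gap 0.27 ff 59.8 F [ 0.2  0.5 -1.5] M [-0.01 -0.02 -0.03]
t 33.6 pos [ 455.8 -274.6   43.1] az -174.16 q [-0.54  0.34 -0.47  0.76  0.   -2.22] gap 0.264 ff 59.8 F [-0.1  0.4 -0.7] M [0.03 0.   0.02]
n 53 D -264.2 axis az 96.6 pitch -1.5 miss toolY 0.69 z -1.16 | kin toolY 0.73 z -0.38 dist 80.0
loop (array([ 449.2, -195.5]), array([ 449.1, -194.9]), np.float64(95.7), np.float64(32.8))
(array([ 452.5, -193.7]), array([105.2, 149.4]), -10.9)
```

View pics/c3.png

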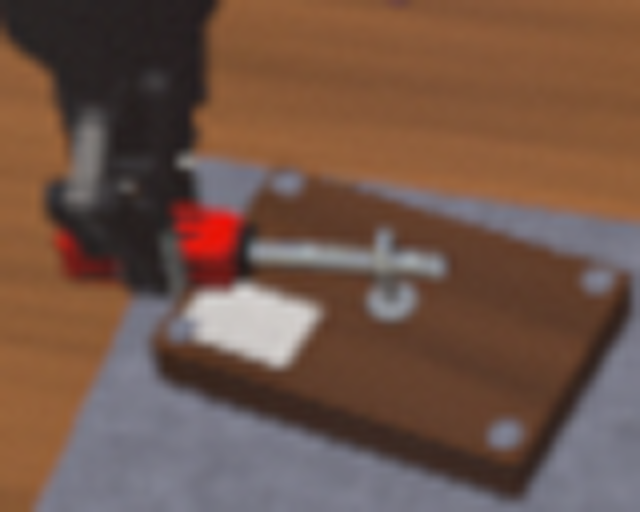

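The shank is through loop c: tip at (440,265), loop at (385,255). I swing.

```bash
python3 -m handwheel '[{"rx":0,"ry":0,"rz":0.111,"tx":-0.0008,"ty":0.0174,"tz":0,"gripper":255},{"rx":0,"ry":0,"rz":0.222,"tx":-0.003,"ty":0.0347,"tz":0,"gripper":255},{"rx":0,"ry":0,"rz":0.333,"tx":-0.0068,"ty":0.0518,"tz":0,"gripper":255},{"rx":0,"ry":0,"rz":0.444,"tx":-0.0121,"ty":0.0684,"tz":0,"gripper":255},{"rx":0,"ry":0,"rz":0.556,"tx":-0.0187,"ty":0.0845,"tz":0,"gripper":255},{"rx":0,"ry":0,"rz":0.667,"tx":-0.0268,"ty":0.1,"tz":0,"gripper":255},{"rx":0,"ry":0,"rz":0.778,"tx":-0.0362,"ty":0.1147,"tz":0,"gripper":255},{"rx":0,"ry":0,"rz":0.889,"tx":-0.0468,"ty":0.1286,"tz":0,"gripper":255}]' >/dev/null
python3 -c "
from h import *
show()"
python3 -m handwheel '[{"rx":0,"ry":0,"rz":0.111,"tx":-0.0008,"ty":0.0174,"tz":0,"gripper":255},{"rx":0,"ry":0,"rz":0.222,"tx":-0.003,"ty":0.0347,"tz":0,"gripper":255},{"rx":0,"ry":0,"rz":0.333,"tx":-0.0068,"ty":0.0518,"tz":0,"gripper":255},{"rx":0,"ry":0,"rz":0.444,"tx":-0.0121,"ty":0.0684,"tz":0,"gripper":255},{"rx":0,"ry":0,"rz":0.556,"tx":-0.0187,"ty":0.0845,"tz":0,"gripper":255},{"rx":0,"ry":0,"rz":0.667,"tx":-0.0268,"ty":0.1,"tz":0,"gripper":255},{"rx":0,"ry":0,"rz":0.778,"tx":-0.0362,"ty":0.1147,"tz":0,"gripper":255},{"rx":0,"ry":0,"rz":0.889,"tx":-0.0468,"ty":0.1286,"tz":0,"gripper":255}]' >/dev/null
python3 -c "
from h import *
miss((448.7,-195.7),96); d=load('scene'); print(plaque(d,(449,-195)))"
```

```text
t 34.37 pos [ 401.4 -261.4   42.6] az 145.58 q [-0.58  0.26 -0.59  0.72  0.   -1.55] gap 0.268 ff 60.1 F [-2.7  4.4  0.6] M [1.11 0.54 0.51]
t 35.03 pos [ 369.7 -217.3   42.9] az 105.58 q [-0.53  0.17 -0.7   0.7   0.   -0.8 ] gap 0.266 ff 60.0 F [-2.2  2.6  0.6] M [0.75 0.49 0.47]
n 45 D 15.3 axis az 15.8 pitch -1.4 miss toolY -1.69 z -0.52 | kin toolY 0.78 z -0.75 dist 81.9
loop (array([ 448.3, -196.5]), array([ 449.9, -196.3]), np.float64(6.2), np.float64(33.8))
(array([ 452.9, -193.9]), array([104.4, 149.8]), -11.0)
```

```bash
python3 -m handwheel '[{"rx":0,"ry":0,"rz":0.111,"tx":-0.0008,"ty":0.0174,"tz":0,"gripper":255},{"rx":0,"ry":0,"rz":0.222,"tx":-0.003,"ty":0.0347,"tz":0,"gripper":255},{"rx":0,"ry":0,"rz":0.333,"tx":-0.0068,"ty":0.0518,"tz":0,"gripper":255},{"rx":0,"ry":0,"rz":0.444,"tx":-0.0121,"ty":0.0684,"tz":0,"gripper":255},{"rx":0,"ry":0,"rz":0.556,"tx":-0.0187,"ty":0.0845,"tz":0,"gripper":255},{"rx":0,"ry":0,"rz":0.667,"tx":-0.0268,"ty":0.1,"tz":0,"gripper":255},{"rx":0,"ry":0,"rz":0.778,"tx":-0.0362,"ty":0.1147,"tz":0,"gripper":255},{"rx":0,"ry":0,"rz":0.889,"tx":-0.0468,"ty":0.1286,"tz":0,"gripper":255}]' >/dev/null
python3 -c "
from h import *
show();d=load('scene'); print(plaque(d,(450,-195)))"
python3 -m handwheel '[{"rx":0,"ry":0,"rz":0.111,"tx":-0.0008,"ty":0.0174,"tz":0,"gripper":255},{"rx":0,"ry":0,"rz":0.222,"tx":-0.003,"ty":0.0347,"tz":0,"gripper":255},{"rx":0,"ry":0,"rz":0.333,"tx":-0.0068,"ty":0.0518,"tz":0,"gripper":255},{"rx":0,"ry":0,"rz":0.444,"tx":-0.0121,"ty":0.0684,"tz":0,"gripper":255},{"rx":0,"ry":0,"rz":0.556,"tx":-0.0187,"ty":0.0845,"tz":0,"gripper":255},{"rx":0,"ry":0,"rz":0.667,"tx":-0.0268,"ty":0.1,"tz":0,"gripper":255},{"rx":0,"ry":0,"rz":0.667,"tx":-0.0268,"ty":0.1,"tz":0,"gripper":255}]' >/dev/null
python3 -c "
from h import *
show();d=load('scene'); print(plaque(d,(450,-195)),az_now()[0]-90)"
python3 -m handwheel '[{"rx":0,"ry":0,"rz":0.111,"tx":-0.0008,"ty":0.0174,"tz":0,"gripper":255},{"rx":0,"ry":0,"rz":0.222,"tx":-0.003,"ty":0.0347,"tz":0,"gripper":255},{"rx":0,"ry":0,"rz":0.222,"tx":-0.003,"ty":0.0347,"tz":0,"gripper":255}]' >/dev/null
python3 -c "
from h import *
show();d=load('scene'); print(plaque(d,(450,-195)),az_now()[0]-90)"
```

```text
t 35.8 pos [ 375.1 -163.9   43.1] az 65.65 q [-0.41  0.14 -0.75  0.69 -0.    0.01] gap 0.269 ff 59.7 F [-2.6  1.9 -1.1] M [0.18 0.32 0.13]
(array([ 455.5, -191.1]), array([105.2, 141.2]), -14.0)
t 36.43 pos [ 401.9 -131.9   43.2] az 35.84 q [-0.32  0.16 -0.72  0.69  0.    0.63] gap 0.266 ff 59.7 F [-2.4  0.7 -2.5] M [ 0.2   0.51 -0.03]
(array([ 456.4, -189.7]), array([104.7, 138. ]), -14.7) -53.96626856998007
t 36.73 pos [ 414.7 -125.3   43.4] az 25.89 q [-0.29  0.18 -0.7   0.69  0.    0.83] gap 0.268 ff 59.5 F [-0.7 -1.2 -3.1] M [-0.04  0.01  0.1 ]
(array([ 458.1, -192.8]), array([103.1, 144.6]), -19.7) -63.93051987621753
```

```bash
python3 -m handwheel '[{"rx":0,"ry":0,"rz":0.111,"tx":-0.0008,"ty":0.0174,"tz":0,"gripper":255},{"rx":0,"ry":0,"rz":0.222,"tx":-0.003,"ty":0.0347,"tz":0,"gripper":255},{"rx":0,"ry":0,"rz":0.222,"tx":-0.003,"ty":0.0347,"tz":0,"gripper":255}]' >/dev/null
python3 -c "
from h import *
show();d=load('scene'); print(plaque(d,(452,-195)),az_now()[0]-90)"
python3 -m handwheel '[{"rx":0,"ry":0,"rz":-0.111,"tx":-0.0008,"ty":-0.0174,"tz":0,"gripper":255},{"rx":0,"ry":0,"rz":-0.222,"tx":-0.003,"ty":-0.0347,"tz":0,"gripper":255},{"rx":0,"ry":0,"rz":-0.333,"tx":-0.0068,"ty":-0.0518,"tz":0,"gripper":255},{"rx":0,"ry":0,"rz":-0.5,"tx":-0.0152,"ty":-0.0765,"tz":0,"gripper":255},{"rx":0,"ry":0,"rz":-0.667,"tx":-0.0268,"ty":-0.1,"tz":0,"gripper":255},{"rx":0,"ry":0,"rz":-0.667,"tx":-0.0268,"ty":-0.1,"tz":0,"gripper":255}]' >/dev/null
python3 -m handwheel '[{"rx":0,"ry":0,"rz":0,"tx":0.03,"ty":0,"tz":0,"gripper":255},{"rx":0,"ry":0,"rz":0,"tx":0.06,"ty":0,"tz":0,"gripper":255},{"rx":0,"ry":0,"rz":0,"tx":0.09,"ty":0,"tz":0,"gripper":255},{"rx":0,"ry":0,"rz":0,"tx":0.12,"ty":0,"tz":0,"gripper":255},{"rx":0,"ry":0,"rz":0,"tx":0.12,"ty":0,"tz":0,"gripper":255},{"rx":0,"ry":0,"rz":0,"tx":0.12,"ty":0,"tz":-0.06,"gripper":255},{"rx":0,"ry":0,"rz":0,"tx":0.12,"ty":0,"tz":-0.16,"gripper":255},{"rx":0,"ry":0,"rz":0,"tx":0.12,"ty":0,"tz":-0.16,"gripper":255}]' >/dev/null
python3 -c "
from h import *
show()
for i in range(3):
  d=load('scene'); print(loopfit(d,(453,-197),'scene'),plaque(d,(453,-197)))
for c in ((643.7,-68),(475,58.5)): print(loopfit(d,c,'scene'),plaque(d,c))
"
```

```text
t 37.03 pos [ 427.4 -120.5   43.5] az 15.9 q [-0.27  0.2  -0.67  0.7  -0.    1.02] gap 0.267 ff 59.6 F [ 0.4 -1.1 -3.4] M [-0.09 -0.05  0.08]
(array([ 459.7, -190.2]), array([103.2, 141.4]), -30.0) -73.91449718320064
t 38.25 pos [ 360.  -108.3  112.5] az 45.84 q [-0.29 -0.02 -0.73  0.86 -0.    0.48] gap 0.265 ff 59.9 F [ 2.4 -0.5 -0.5] M [-0.03 -0.1   0.  ]
(array([ 451.4, -198.9]), array([ 451.8, -198.1]), np.float64(61.1), np.float64(19.4)) (array([ 455.9, -196.5]), array([102.5, 153. ]), -29.8)
(array([ 451.2, -198.8]), array([ 451.4, -198.4]), np.float64(59.1), np.float64(21.7)) (array([ 456.1, -196.2]), array([104.2, 152.5]), -28.6)
(array([ 450.7, -198.9]), array([ 450.7, -198.8]), np.float64(65.8), np.float64(18.1)) (array([ 456.3, -196.5]), array([103.1, 153.3]), -29.7)
(array([644. , -67.8]), array([643.9, -67.9]), np.float64(79.8), np.float64(18.9)) (array([647.5, -66.4]), array([103.3, 148.2]), -13.0)
(array([475.8,  58.3]), array([476.1,  59. ]), np.float64(68.4), np.float64(21.8)) (array([480.9,  59.7]), array([105.8, 148.2]), -18.8)
```

All three eyes measure home (c: hole axis about −28°, plaque −29.4°). Now back to the drawer: up and across.

```bash
python3 -m handwheel '[{"rx":0,"ry":0,"rz":-0.1,"tx":0.03,"ty":0.06,"tz":-0.06,"gripper":255},{"rx":0,"ry":0,"rz":-0.2,"tx":0.06,"ty":0.12,"tz":-0.11,"gripper":255},{"rx":0,"ry":0,"rz":-0.3,"tx":0.09,"ty":0.18,"tz":-0.16,"gripper":255},{"rx":0,"ry":0,"rz":-0.4,"tx":0.12,"ty":0.24,"tz":-0.21,"gripper":255},{"rx":0,"ry":0,"rz":-0.52,"tx":0.15,"ty":0.3,"tz":-0.26,"gripper":255},{"rx":0,"ry":0,"rz":-0.52,"tx":0.18,"ty":0.36,"tz":-0.31,"gripper":255},{"rx":0,"ry":0,"rz":-0.52,"tx":0.21,"ty":0.42,"tz":-0.36,"gripper":255},{"rx":0,"ry":0,"rz":-0.52,"tx":0.24,"ty":0.46,"tz":-0.38,"gripper":255}]' >/dev/null
python3 -c "
from h import *
show();print(delta((508.5,404.3,250),69.4))"
```

```text
t 39.07 pos [417.3  93.3 260.2] az 69.25 q [ 0.22 -0.02 -0.38  1.22  0.    0.58] gap 0.267 ff 59.9 F [ 1.1  0.2 -1. ] M [-0.05 -0.08  0.01]
(array([0.0623, 0.8078, 0.0263]), array([ 0.0013,  0.0013, -0.0033]))
```

```bash
python3 -m handwheel '[{"rx":0,"ry":0,"rz":0,"tx":0.062,"ty":0.1,"tz":0.01,"gripper":255},{"rx":0,"ry":0,"rz":0,"tx":0.062,"ty":0.2,"tz":0.01,"gripper":255},{"rx":0,"ry":0,"rz":0,"tx":0.062,"ty":0.3,"tz":0.01,"gripper":255},{"rx":0,"ry":0,"rz":0,"tx":0.062,"ty":0.4,"tz":0.01,"gripper":255},{"rx":0,"ry":0,"rz":0,"tx":0.062,"ty":0.5,"tz":0.01,"gripper":255},{"rx":0,"ry":0,"rz":0,"tx":0.062,"ty":0.6,"tz":0.01,"gripper":255},{"rx":0,"ry":0,"rz":0,"tx":0.062,"ty":0.7,"tz":0.01,"gripper":255},{"rx":0,"ry":0,"rz":0,"tx":0.062,"ty":0.8,"tz":0.01,"gripper":255}]' >/dev/null
python3 -m handwheel '[{"rx":0,"ry":0,"rz":0,"tx":0,"ty":0,"tz":0,"gripper":255},{"rx":0,"ry":0,"rz":0,"tx":0,"ty":0,"tz":0,"gripper":255}]' >/dev/null
python3 -c "
from h import *
show();print(delta((508.5,404.3,88),69.4))
d=load('scene'); C=cloud(d); h=cv2.cvtColor(d['pixels'],cv2.COLOR_BGR2HSV)
q=(C[...,2]>108)&(C[...,2]<121)&(h[...,1]<60)&(abs(C[...,0]-405)<40)&(abs(C[...,1]-396)<80); P=C[q]; print('bar',len(P),P.mean(0).round(1))
m,ax,t,n=shank(d,manip.get_state()['eef_pos'][:2],-20.6,manip.get_state()['eef_pos'][2]+8); print(n,m.round(1),ax.round(3))
"
```

```text
t 39.9 pos [505.8 400.4 251.3] az 69.33 q [ 0.67  0.4   0.12  1.3  -0.    1.03] gap 0.267 ff 60.0 F [ 0.8 -1.1 -1.1] M [-0.08 -0.01 -0.01]
(array([-0.0038,  0.0133,  0.4081]), array([-0.0057, -0.0033, -0.0016]))
bar 171 [408.9 387.2 114.9]
85 [573.3 374.1 259.3] [ 0.94  -0.341 -0.034]
```

```bash
python3 -m handwheel '[{"rx":0,"ry":0,"rz":0,"tx":-0.004,"ty":0.013,"tz":0.08,"gripper":255},{"rx":0,"ry":0,"rz":0,"tx":-0.004,"ty":0.013,"tz":0.16,"gripper":255},{"rx":0,"ry":0,"rz":0,"tx":-0.004,"ty":0.013,"tz":0.23,"gripper":255},{"rx":0,"ry":0,"rz":0,"tx":-0.004,"ty":0.013,"tz":0.29,"gripper":255},{"rx":0,"ry":0,"rz":0,"tx":-0.004,"ty":0.013,"tz":0.34,"gripper":255},{"rx":0,"ry":0,"rz":0,"tx":-0.004,"ty":0.013,"tz":0.38,"gripper":255},{"rx":0,"ry":0,"rz":0,"tx":-0.004,"ty":0.013,"tz":0.402,"gripper":255},{"rx":0,"ry":0,"rz":0,"tx":-0.004,"ty":0.013,"tz":0.402,"gripper":255}]' >/dev/null
python3 -c "
from h import *
show()"
python3 -m handwheel '[{"rx":0,"ry":0,"rz":0,"tx":0,"ty":0,"tz":0,"gripper":255},{"rx":0,"ry":0,"rz":0,"tx":0,"ty":0,"tz":0,"gripper":255}]' >/dev/null
python3 -c "
from h import *
show()"
```

```text
t 40.62 pos [508.1 401.   92.3] az 69.13 q [ 0.67  0.49 -0.12  0.97 -0.    1.03] gap 0.267 ff 60.1 F [-0.  -0.7 -1.7] M [-0.02  0.06 -0.01]
t 40.78 pos [510.5 403.5  96. ] az 69.17 q [ 0.67  0.48 -0.11  0.97 -0.    1.03] gap 0.266 ff 60.1 F [ 0.2 -0.9 -0. ] M [-0.02 -0.04  0.04]
```

```bash
python3 -m handwheel '[{"rx":0,"ry":0,"rz":0,"tx":0,"ty":0,"tz":0.008,"gripper":255},{"rx":0,"ry":0,"rz":0,"tx":0,"ty":0,"tz":0.015,"gripper":255},{"rx":0,"ry":0,"rz":0,"tx":0,"ty":0,"tz":0.015,"gripper":255},{"rx":0,"ry":0,"rz":0,"tx":0,"ty":0,"tz":0.015,"gripper":255},{"rx":0,"ry":0,"rz":0,"tx":0,"ty":0,"tz":0.015,"gripper":255}]' >/dev/null
python3 -c "
from h import *
show()"
```

```text
t 41.2 pos [510.1 403.6  88.9] az 69.2 q [ 0.67  0.49 -0.12  0.96 -0.    1.03] gap 0.265 ff 60.3 F [-0.1  0.2  0.8] M [ 0.07 -0.1  -0.01]
```

```bash
python3 -m handwheel '[{"rx":0,"ry":0,"rz":0,"tx":0,"ty":0,"tz":0,"gripper":150},{"rx":0,"ry":0,"rz":0,"tx":0,"ty":0,"tz":0,"gripper":150},{"rx":0,"ry":0,"rz":0,"tx":0,"ty":0,"tz":0,"gripper":130},{"rx":0,"ry":0,"rz":0,"tx":0,"ty":0,"tz":-0.02,"gripper":130},{"rx":0,"ry":0,"rz":0,"tx":0,"ty":0,"tz":-0.08,"gripper":130},{"rx":0,"ry":0,"rz":0,"tx":0,"ty":0,"tz":-0.17,"gripper":130},{"rx":0,"ry":0,"rz":0,"tx":0,"ty":0,"tz":-0.26,"gripper":130},{"rx":0,"ry":0,"rz":0,"tx":0,"ty":0,"tz":-0.32,"gripper":130}]' >/dev/null
python3 -m handwheel '[{"rx":0,"ry":0,"rz":0.8,"tx":0.3,"ty":0,"tz":-0.08,"gripper":165},{"rx":0,"ry":0,"rz":0.8,"tx":0.3,"ty":0,"tz":-0.08,"gripper":165},{"rx":0,"ry":0,"rz":0.8,"tx":0.3,"ty":0,"tz":-0.08,"gripper":165},{"rx":0,"ry":0,"rz":0.8,"tx":0.3,"ty":0,"tz":-0.08,"gripper":165},{"rx":0,"ry":0,"rz":0.8,"tx":0.3,"ty":0,"tz":-0.08,"gripper":165},{"rx":0,"ry":0,"rz":0.8,"tx":0.3,"ty":0,"tz":-0.08,"gripper":165}]' >/dev/null
python3 -c "
from h import *
show()
for n in('scene','top'):
    d=load(n)
    h=cv2.cvtColor(d['pixels'],cv2.COLOR_BGR2HSV); m=((h[...,0]<8)|(h[...,0]>172))&(h[...,1]>130)&(h[...,2]>60)
    C=cloud(d); m&=(C[...,2]>70)&(C[...,2]<135)&(C[...,1]>200)
    v,u=np.nonzero(m); print(n,len(u))
    if len(u): P=C[m]; print(P.mean(0).round(1)); c=ray(d,np.c_[u,v],108)[:,:2].astype(np.float32); print(cv2.minAreaRect(c))
    q=(C[...,2]>108)&(C[...,2]<121)&(h[...,1]<60)&(abs(C[...,0]-405)<22)&(abs(C[...,1]-396)<80); P=C[q]; print('bar',len(P),P.mean(0).round(1),np.percentile(P[:,1],[1,99]))
print(delta((404.5,397.3,170),-5.4))
"
```

```text
t 42.37 pos [397.  446.6 249.8] az 33.1 q [ 0.84  0.3  -0.02  1.25 -0.    1.84] gap 0.352 ff 0.0 F [ 0.1  0.4 -1.3] M [0.02 0.06 0.02]
scene 228
[542.7 435.  106.7]
((545.3592529296875, 434.18841552734375), (24.27189064025879, 71.79569244384766), 80.97753143310547)
bar 187 [409.7 393.  115.1] [332.80567503 456.01328416]
top 183
[540.7 433.6 107.7]
((540.7345581054688, 433.4638671875), (23.602222442626953, 63.239559173583984), 81.60587310791016)
bar 197 [409.1 390.5 115.5] [331.7963351  455.68831998]
(array([-0.1111, -0.053 ,  0.1974]), array([ 5.00e-04, -3.00e-04,  8.62e-01]))
```

The driver was knocked a few centimetres to (542,434), but it still lies on the drawer floor (handle top 107), well inside. Now I grip the bar and shut the drawer.

```bash
python3 -m handwheel '[{"rx":0,"ry":0,"rz":0.862,"tx":-0.111,"ty":-0.053,"tz":0.1,"gripper":165},{"rx":0,"ry":0,"rz":0.862,"tx":-0.111,"ty":-0.053,"tz":0.19,"gripper":165},{"rx":0,"ry":0,"rz":0.862,"tx":-0.111,"ty":-0.053,"tz":0.19,"gripper":165},{"rx":0,"ry":0,"rz":0.862,"tx":-0.111,"ty":-0.053,"tz":0.19,"gripper":165},{"rx":0,"ry":0,"rz":0.862,"tx":-0.111,"ty":-0.053,"tz":0.19,"gripper":165},{"rx":0,"ry":0,"rz":0.862,"tx":-0.111,"ty":-0.053,"tz":0.19,"gripper":165},{"rx":0,"ry":0,"rz":0.862,"tx":-0.111,"ty":-0.053,"tz":0.19,"gripper":165},{"rx":0,"ry":0,"rz":0.862,"tx":-0.111,"ty":-0.053,"tz":0.19,"gripper":165}]' >/dev/null
python3 -c "
from h import *
show();print(delta((405.5,396,98),-5.4))"
```

```text
t 43.13 pos [404.7 396.9 172.4] az -5.44 q [ 0.78  0.28 -0.23  1.06 -0.    2.44] gap 0.351 ff 0.0 F [-0.2 -0.   0.9] M [ 0.01 -0.    0.02]
(array([-0.002 ,  0.0023,  0.1861]), array([-0.0002,  0.0003, -0.0008]))
```

```bash
python3 -m handwheel '[{"rx":0,"ry":0,"rz":0,"tx":-0.002,"ty":0.002,"tz":0.05,"gripper":165},{"rx":0,"ry":0,"rz":0,"tx":-0.002,"ty":0.002,"tz":0.1,"gripper":165},{"rx":0,"ry":0,"rz":0,"tx":-0.002,"ty":0.002,"tz":0.15,"gripper":165},{"rx":0,"ry":0,"rz":0,"tx":-0.002,"ty":0.002,"tz":0.185,"gripper":165},{"rx":0,"ry":0,"rz":0,"tx":-0.002,"ty":0.002,"tz":0.185,"gripper":165}]' >/dev/null
python3 -m handwheel '[{"rx":0,"ry":0,"rz":0,"tx":0,"ty":0,"tz":0,"gripper":255},{"rx":0,"ry":0,"rz":0,"tx":0,"ty":0,"tz":0,"gripper":255},{"rx":0,"ry":0,"rz":0,"tx":0,"ty":0,"tz":0,"gripper":255},{"rx":0,"ry":0,"rz":0,"tx":0,"ty":0,"tz":0,"gripper":255},{"rx":0,"ry":0,"rz":0,"tx":0,"ty":0,"tz":0,"gripper":255}]' >/dev/null
python3 -c "
from h import *
show();print(delta((574.7,381.3,98),-5.4))"
```

```text
t 43.97 pos [405.3 396.4  99.2] az -5.58 q [ 0.77  0.34 -0.33  0.9  -0.    2.44] gap 0.099 ff 58.9 F [-0.1 -2.1  1.7] M [-0.34  0.01  0.06]
(array([0.0036, 0.4251, 0.0034]), array([ 0.0011, -0.0004, -0.0041]))
```

```bash
python3 -m handwheel '[{"rx":0,"ry":0,"rz":0,"tx":0,"ty":0.02,"tz":0,"gripper":255},{"rx":0,"ry":0,"rz":0,"tx":0,"ty":0.05,"tz":0,"gripper":255},{"rx":0,"ry":0,"rz":0,"tx":0,"ty":0.08,"tz":0,"gripper":255},{"rx":0,"ry":0,"rz":0,"tx":0,"ty":0.11,"tz":0,"gripper":255},{"rx":0,"ry":0,"rz":0,"tx":0,"ty":0.14,"tz":0,"gripper":255},{"rx":0,"ry":0,"rz":0,"tx":0,"ty":0.17,"tz":0,"gripper":255},{"rx":0,"ry":0,"rz":0,"tx":0,"ty":0.19,"tz":0,"gripper":255},{"rx":0,"ry":0,"rz":0,"tx":0,"ty":0.21,"tz":0,"gripper":255}]' >/dev/null
python3 -m handwheel '[{"rx":0,"ry":0,"rz":0,"tx":0,"ty":0.03,"tz":0,"gripper":255},{"rx":0,"ry":0,"rz":0,"tx":0,"ty":0.06,"tz":0,"gripper":255},{"rx":0,"ry":0,"rz":0,"tx":0,"ty":0.09,"tz":0,"gripper":255},{"rx":0,"ry":0,"rz":0,"tx":0,"ty":0.12,"tz":0,"gripper":255},{"rx":0,"ry":0,"rz":0,"tx":0,"ty":0.15,"tz":0,"gripper":255},{"rx":0,"ry":0,"rz":0,"tx":0,"ty":0.18,"tz":0,"gripper":255},{"rx":0,"ry":0,"rz":0,"tx":0,"ty":0.2,"tz":0,"gripper":255},{"rx":0,"ry":0,"rz":0,"tx":0,"ty":0.21,"tz":0,"gripper":255}]' >/dev/null
python3 -c "
from h import *
show();print(delta((574.7,381.3,98),-5.4))"
```

```text
t 45.3 pos [575.2 380.4  99.2] az -5.66 q [0.58 0.55 0.   1.02 0.   2.25] gap 0.1 ff 59.5 F [-1.4  2.   6. ] M [0.28 0.23 0.07]
(array([ 0.0021, -0.0016,  0.0031]), array([ 0.003 , -0.003 , -0.0057]))
```

```bash
python3 -m handwheel '[{"rx":0,"ry":0,"rz":0,"tx":0,"ty":0.006,"tz":0,"gripper":255},{"rx":0,"ry":0,"rz":0,"tx":0,"ty":0.01,"tz":0,"gripper":255},{"rx":0,"ry":0,"rz":0,"tx":0,"ty":0.01,"tz":0,"gripper":255}]' >/dev/null
python3 -c "
from h import *
show()"
python3 -m handwheel '[{"rx":0,"ry":0,"rz":0,"tx":0,"ty":0,"tz":0,"gripper":165},{"rx":0,"ry":0,"rz":0,"tx":0,"ty":0,"tz":0,"gripper":165},{"rx":0,"ry":0,"rz":0,"tx":0,"ty":0,"tz":0,"gripper":165},{"rx":0,"ry":0,"rz":0,"tx":0,"ty":-0.004,"tz":-0.08,"gripper":165},{"rx":0,"ry":0,"rz":0,"tx":0,"ty":-0.004,"tz":-0.18,"gripper":165},{"rx":0,"ry":0,"rz":0,"tx":0,"ty":-0.05,"tz":-0.28,"gripper":165},{"rx":0,"ry":0,"rz":0,"tx":0,"ty":-0.15,"tz":-0.35,"gripper":165},{"rx":0,"ry":0,"rz":0,"tx":0,"ty":-0.25,"tz":-0.35,"gripper":165}]' >/dev/null
python3 -m handwheel '[{"rx":0,"ry":0,"rz":0,"tx":0,"ty":-0.1,"tz":0,"gripper":165},{"rx":0,"ry":0,"rz":0,"tx":0,"ty":-0.2,"tz":0,"gripper":165},{"rx":0,"ry":0,"rz":0,"tx":0,"ty":-0.2,"tz":0,"gripper":165},{"rx":0,"ry":0,"rz":0,"tx":0,"ty":-0.2,"tz":0,"gripper":165}]' >/dev/null
python3 -c "
from h import *
show()
s0=load('scene',0)
for i,n in enumerate((s0,load('scene'))):
    d=n; C=cloud(d); h=cv2.cvtColor(d['pixels'],cv2.COLOR_BGR2HSV)
    q=(C[...,2]>108)&(C[...,2]<121)&(h[...,1]<60)&(abs(C[...,0]-576)<25)&(abs(C[...,1]-379)<80); P=C[q]; print('bar',len(P),P.mean(0).round(1))
for c in ((643.7,-68),(475.5,58.5),(451,-198.8)): print(loopfit(d,c,'scene'),plaque(d,c))
t=load('top')
for c in ((643.7,-68),(475.5,58.5),(451,-198.8)): 
    try: print(loopfit(t,c,'top'),plaque(t,c))
    except Exception as e: print(e)
cv2.imwrite('pics/end.png',d['pixels'])
"
```

```text
t 45.55 pos [577.1 380.2  99.3] az -5.6 q [0.58 0.55 0.01 1.02 0.   2.25] gap 0.101 ff 59.6 F [-3.1  1.   7.2] M [0.21 0.72 0.03]
t 46.55 pos [401.5 396.6 238.1] az -5.45 q [ 0.78  0.24 -0.12  1.2  -0.    2.45] gap 0.356 ff 0.0 F [ 1.1 -0.8 -0.5] M [ 0.04 -0.06 -0.03]
bar 237 [576.6 379.6 115.4]
bar 242 [581.1 378.8 115.3]
(array([643.8, -68.1]), array([643.8, -68. ]), np.float64(81.3), np.float64(19.7)) (array([647.5, -66. ]), array([103., 149.]), -13.0)
(array([475.1,  57.4]), array([475.7,  58.8]), np.float64(70.5), np.float64(22.8)) (array([480.3,  59.7]), array([104.6, 148.2]), -19.2)
(array([ 450.6, -199.1]), array([ 450.7, -198.7]), np.float64(64.4), np.float64(18.7)) (array([ 456. , -196.3]), array([102.6, 153.5]), -29.8)
(array([643.6, -67.8]), array([643.5, -68.1]), np.float64(74.2), np.float64(18.6)) (array([642.2, -67. ]), array([ 94.5, 142.8]), -13.1)
(array([475.7,  59.1]), array([475.6,  58.9]), np.float64(72.2), np.float64(19.0)) (array([474.5,  58.6]), array([ 92.5, 143.1]), -18.9)
(array([ 450.9, -197.4]), array([ 451. , -197.3]), np.float64(58.2), np.float64(18.1)) (array([ 449.6, -197.8]), array([ 93.9, 142.9]), -30.0)
```

View pics/end.png

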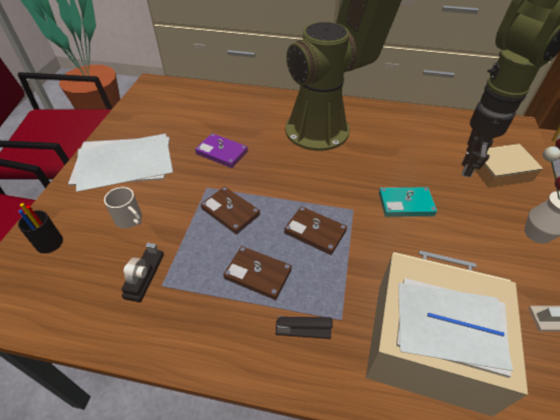

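The end picture shows the plaques lying flat with their loops in line, and the bystanders untouched. The bar sits 4 mm deeper than at the start, so the drawer began slightly ajar. I push it once more to feel the stop.

```bash
python3 -c "
from h import *
print(delta((577.5,381,170),-5.4))"
python3 -m handwheel '[{"rx":0,"ry":0,"rz":0,"tx":0,"ty":0.1,"tz":0,"gripper":165},{"rx":0,"ry":0,"rz":0,"tx":0,"ty":0.2,"tz":0,"gripper":165},{"rx":0,"ry":0,"rz":0,"tx":0,"ty":0.3,"tz":0.04,"gripper":165},{"rx":0,"ry":0,"rz":0,"tx":0,"ty":0.4,"tz":0.1,"gripper":165},{"rx":0,"ry":0,"rz":0,"tx":0,"ty":0.442,"tz":0.17,"gripper":165},{"rx":0,"ry":0,"rz":0,"tx":0,"ty":0.442,"tz":0.17,"gripper":165},{"rx":0,"ry":0,"rz":0,"tx":0,"ty":0.442,"tz":0.17,"gripper":165}]' >/dev/null
python3 -c "
from h import *
show();print(delta((577.5,381,98),-5.4))"
```

```text
(array([0.0031, 0.436 , 0.1702]), array([ 0.0012, -0.0004, -0.0042]))
t 47.23 pos [580.  377.  165.9] az -5.8 q [ 0.58  0.52  0.11  1.17 -0.    2.25] gap 0.35 ff 0.0 F [0.2 0.2 0.1] M [0.04 0.04 0.02]
(array([ 0.0098, -0.0065,  0.1698]), array([-0.0055,  0.0045, -0.0088]))
```

```bash
python3 -m handwheel '[{"rx":0,"ry":0,"rz":0,"tx":0.008,"ty":-0.005,"tz":0.04,"gripper":165},{"rx":0,"ry":0,"rz":0,"tx":0.008,"ty":-0.005,"tz":0.09,"gripper":165},{"rx":0,"ry":0,"rz":0,"tx":0.008,"ty":-0.005,"tz":0.14,"gripper":165},{"rx":0,"ry":0,"rz":0,"tx":0.008,"ty":-0.005,"tz":0.168,"gripper":165},{"rx":0,"ry":0,"rz":0,"tx":0.008,"ty":-0.005,"tz":0.168,"gripper":165},{"rx":0,"ry":0,"rz":0,"tx":0.008,"ty":-0.005,"tz":0.168,"gripper":255},{"rx":0,"ry":0,"rz":0,"tx":0.008,"ty":-0.005,"tz":0.168,"gripper":255},{"rx":0,"ry":0,"rz":0,"tx":0.008,"ty":-0.005,"tz":0.168,"gripper":255}]' >/dev/null
python3 -m handwheel '[{"rx":0,"ry":0,"rz":0,"tx":0,"ty":0,"tz":0,"gripper":255},{"rx":0,"ry":0,"rz":0,"tx":0,"ty":0.004,"tz":0,"gripper":255},{"rx":0,"ry":0,"rz":0,"tx":0,"ty":0.008,"tz":0,"gripper":255},{"rx":0,"ry":0,"rz":0,"tx":0,"ty":0.012,"tz":0,"gripper":255}]' >/dev/null
python3 -c "
from h import *
show()"
python3 -m handwheel '[{"rx":0,"ry":0,"rz":0,"tx":0,"ty":0.004,"tz":0,"gripper":255},{"rx":0,"ry":0,"rz":0,"tx":0,"ty":0.01,"tz":0,"gripper":255},{"rx":0,"ry":0,"rz":0,"tx":0,"ty":0.01,"tz":0,"gripper":255}]' >/dev/null
python3 -c "
from h import *
show()"
```

```text
t 48.23 pos [577.6 383.3 104.3] az -5.5 q [0.58 0.56 0.03 1.05 0.01 2.25] gap 0.097 ff 60.7 F [-22.9  -0.8  18.1] M [-0.01  4.68  0.04]
t 48.48 pos [577.6 383.2 104.2] az -5.42 q [0.58 0.56 0.04 1.05 0.01 2.25] gap 0.096 ff 61.2 F [-29.6  -0.4  22.1] M [0.02 6.42 0.06]
```

The stop is firm: 30 N and no motion. I release, retreat, check and hand in.

```bash
python3 -m handwheel '[{"rx":0,"ry":0,"rz":0,"tx":0,"ty":-0.015,"tz":0,"gripper":255},{"rx":0,"ry":0,"rz":0,"tx":0,"ty":-0.018,"tz":0,"gripper":165},{"rx":0,"ry":0,"rz":0,"tx":0,"ty":-0.018,"tz":0,"gripper":165},{"rx":0,"ry":0,"rz":0,"tx":0,"ty":-0.018,"tz":0,"gripper":165},{"rx":0,"ry":0,"rz":0,"tx":0,"ty":-0.018,"tz":-0.08,"gripper":165},{"rx":0,"ry":0,"rz":0,"tx":0,"ty":-0.018,"tz":-0.18,"gripper":165},{"rx":0,"ry":0,"rz":0,"tx":0,"ty":-0.05,"tz":-0.28,"gripper":165},{"rx":0,"ry":0,"rz":0,"tx":0,"ty":-0.15,"tz":-0.35,"gripper":165}]' >/dev/null
python3 -m handwheel '[{"rx":0,"ry":0,"rz":0,"tx":0,"ty":-0.1,"tz":0,"gripper":165},{"rx":0,"ry":0,"rz":0,"tx":0,"ty":-0.2,"tz":0,"gripper":165},{"rx":0,"ry":0,"rz":0,"tx":0,"ty":-0.2,"tz":0,"gripper":165},{"rx":0,"ry":0,"rz":0,"tx":0,"ty":-0.2,"tz":0,"gripper":165},{"rx":0,"ry":0,"rz":0,"tx":0,"ty":-0.2,"tz":0,"gripper":165}]' >/dev/null
python3 -c "
from h import *
show()
d=load('scene'); C=cloud(d); h=cv2.cvtColor(d['pixels'],cv2.COLOR_BGR2HSV)
q=(C[...,2]>108)&(C[...,2]<121)&(h[...,1]<60)&(abs(C[...,0]-576)<25)&(abs(C[...,1]-379)<80); x=C[q].mean(0); print('bar',q.sum(),x.round(1))
if x[0]>577: print(manip.job_done())
"
```

```text
t 49.57 pos [453.7 395.2 238.7] az -5.59 q [ 0.72  0.31 -0.03  1.23 -0.    2.39] gap 0.348 ff 0.0 F [ 0.5 -0.  -0.6] M [ 0.   -0.01 -0.02]
bar 241 [581.1 378.5 115.4]
the job is handed in; nothing more can be done
None
```

The job is handed in (verdict not shown to me): all three screw eyes measured home on the cameras, the screwdriver was last seen lying on the drawer floor, and the drawer is pushed shut against its stop with the mug, stapler and tape dispenser left alone.

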